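Strip a pin rail of its seized pins and lay the straightedge to it

TASK

Lock the pin rail in the knock-out stand by turning the cam knob counter-clockwise until the sprung follower drops into its notch, and only then take the drift rod from its holder and drive every seized pin down and right out of its bore into the catch pan. When the rail is bare, put the drift back home in its holder, and after that lay the straightedge flat on the ledge, flush along the rail's near long edge and centred on the rail, ready for marking out. Leave the cam locked and let go of everything; do not disturb the tin, offcut, brush and gouge beyond the stand.

Things in the scene. Friction and masses are not known exactly. Their poses are not given: they have to be found in the camera images.
- stand: Fixed timber knock-out stand, 182 mm deep (x), 360 mm long (y); flat deck 85 mm above the bench. Origin: on the bench under the middle of the slot; x points across the slot, away from the robot, y along it. The rail lies over a 30 mm wide slot; below is a catch pan, floor 6 mm above the bench. A fence (from x 31.5 mm, 28 mm above the deck) backs the rail, a sprung heel stops its -y end.
- ledge (a point): Middle of the bare part of the stand's deck on the near (-x) side of the rail, on its top face, 85 mm above the bench: a ledge from x -130 to -30 mm and y -165 to +195 mm of the stand; this point is at x -80, y 0.
- cam (a joint): Cam knob at the rail's +y end; vertical axis at x 0, y +143.75 mm of the stand. Its eccentric presses on the rail's end. rad, grows counter-clockwise seen from above, 0 to 1.5 (stop); starts at 0 to 0.25. The rim notch faces the follower at 1.35 rad; it has dropped in by about 1.2 rad. Turning needs up to 0.3 N m.
- cam_grip (a point): Point on the cam knob's axis, 162 mm above the bench: mid-height of the black bar grip, 64 mm long, 14 mm thick, from 145 to 178 mm above the bench. This point's x axis lies along the bar; at 0 rad it is parallel to the stand's x axis. Under the bar is a steel disc of 72 mm diameter with one notch in its rim, its top 145 mm above the bench.
- follower (a joint): Sprung steel follower pin with a 10 mm ball tip, on the +x side of the cam disc, riding on its rim; its guide block (x 44 to 64, y 126 to 162 mm of the stand) is 150 mm high. m; about 0 on the rim, 0.005 to 0.006 when dropped into the notch (cam locked).
- rail: Wooden pin rail 60 x 230 x 45 mm (x, y, z) lying loose on the stand's deck over the slot, its long side along the stand's y. Origin: centre of its underside. Five upright through bores of 23 mm on its centre line at y -80, -40, 0, 40 and 80 mm. With the cam unlocked it has a few mm of play lengthways.
- pin0: Shouldered steel pin, 70 mm long: upper 22 mm of it 22 mm diameter, the rest 17 mm; tight in the rail's bore at y = -80 mm; may be absent (empty bore). Origin: its middle, z along its axis. At the start its top is 1 to 5 mm below the rail's top. It breaks loose at about 10 to 14 N and drops into the pan when its top is about 30 mm below the rail's top. 0.18 kg.
- pin1: Shouldered steel pin, 70 mm long: upper 22 mm of it 22 mm diameter, the rest 17 mm; tight in the rail's bore at y = -40 mm; may be absent (empty bore). Origin: its middle, z along its axis. At the start its top is 1 to 5 mm below the rail's top. It breaks loose at about 10 to 14 N and drops into the pan when its top is about 30 mm below the rail's top. 0.18 kg.
- pin2: Shouldered steel pin, 70 mm long: upper 22 mm of it 22 mm diameter, the rest 17 mm; tight in the rail's bore at y = 0 mm; may be absent (empty bore). Origin: its middle, z along its axis. At the start its top is 1 to 5 mm below the rail's top. It breaks loose at about 10 to 14 N and drops into the pan when its top is about 30 mm below the rail's top. 0.18 kg.
- pin3: Shouldered steel pin, 70 mm long: upper 22 mm of it 22 mm diameter, the rest 17 mm; tight in the rail's bore at y = 40 mm; may be absent (empty bore). Origin: its middle, z along its axis. At the start its top is 1 to 5 mm below the rail's top. It breaks loose at about 10 to 14 N and drops into the pan when its top is about 30 mm below the rail's top. 0.18 kg.
- pin4: Shouldered steel pin, 70 mm long: upper 22 mm of it 22 mm diameter, the rest 17 mm; tight in the rail's bore at y = 80 mm; may be absent (empty bore). Origin: its middle, z along its axis. At the start its top is 1 to 5 mm below the rail's top. It breaks loose at about 10 to 14 N and drops into the pan when its top is about 30 mm below the rail's top. 0.18 kg.
- holder: Fixed wooden block 90 x 90 x 70 mm (x, y, z) with one upright through hole of 18 mm in its middle: the drift's home. Origin: centre of its underside.
- drift: Drift rod, 138 mm long, upright in the holder. Origin: centre of its lower end, z up along it. Steel shank 14 mm diameter, 60 mm long; then a collar 36 mm diameter, 8 mm thick (60 to 68 mm), which rests on top of the holder (lower end then 10 mm above the bench); then a round brass handle 22 mm diameter from 68 to 138 mm. Taken just above it, the collar keeps the rod from sliding up through the fingers. 0.25 kg.
- straightedge: Steel straightedge, a flat bar 50 x 220 x 10 mm (x, y, z) lying on the bench, with a wooden grip block 32 x 20 mm (x, y) standing on its middle from 10 to 44 mm above its underside. Origin: centre of its underside; y along its length. Both long edges are true: either may be used. 0.35 kg.
- tin_b: Bystander: paint tin 60 mm diameter, 70 mm high, beyond the stand.
- offcut: Bystander: wood offcut 120 x 60 x 45 mm, beyond the stand.
- brush: Bystander: paint brush 200 mm long lying beyond the stand.
- gouge: Bystander: carver's gouge 220 mm long lying beyond the stand.
Mind the look-alikes: they are no part of the job. What is shaped like the holder but purple is not meant.

How it is judged:
By the outcome, as a careful person would: the job done as asked, in the order asked, and still so for the second after the job is handed in, with the robot touching nothing.
Of pin0, pin1, pin2, pin3, pin4 only 3 to 5 are there at a start; the rules pass over those that are not, and their reading is None.
At some moment in a run one of straightedge may be knocked a few centimetres aside while the robot is not near it.
It also fails if it takes over 192 s, if anything falls off the work surface, if the arm or the gripper's body presses on something with over 40 N, if the wrist force passes 120 N, or if a joint passes its speed limit or range.

ROBOT

A 6-joint arm with a two-finger parallel gripper is mounted at the origin on the work surface. World frame = base frame: x ahead of the robot, y to its left, z up, the work surface at z = 0. Lengths are in m, angles in rad, forces in N, time in s.
With the tool pointing down it reaches from about 0.3 to 0.775 m from the base axis. Payload 14.6 kg.
Tool frame: the origin (TCP) lies on the centre line of the jaws, within the pads' length; the fingertips stand 8 mm ahead of it and the grasp point (between the pads) lies 11 mm behind it; z points along the fingers, x is the direction in which the jaws open and shut, and the axes are right-handed (so a half turn about z gives the same grasp; the last joint's range is limited). The gripper opens to 85 mm and grips with 20 to 120 N. Pads are 22 mm wide; open, the fingers measure 114 mm over their backs; the gripper's body (76 mm by 85 mm) begins 54 mm behind the grasp point. The pads swing forward as they close: fully open they stand 13 mm farther back than shut.
Start: joints at [-1.248, 0.3, 1.521, -0, 1.321, -0.067], TCP at [0.209, -0.509, 0.239] pointing down, gripper open.
Joint ranges: [-3.03, 3.03], [-0.79, 2.21], [0.23, 2.52], [-1.04, 4.18], [0, 3.07], [-2.55, 2.55]. Speed limits (rad/s): [2.22, 2.22, 2.57, 3.14, 3.14, 3.14].

INTERFACE

Orientations are given as a rotation vector (axis times angle).
In Python, from station import env gives the robot as it stands.
- The arm moves only by the shell command python3 -m handwheel 'ROWS' [FORCE]. ROWS is JSON, a list of rows, each a list of 7 numbers: the shift along the tool's x, y, z in mm, then the turn, a rotation vector about the tool's x, y, z in rad, then the opening, from 0 (shut) to 1 (fully open). In form: [[x, y, z, ax, ay, az, fingers], ...]. A call has 1 to 5 rows; each row is the pose to reach, as a shift and turn from the pose commanded when the call began, along the tool's axes at that moment; what a row does not reach only later rows make up. A row lasts 1/12 s, in which the tool goes at most 41.7 mm and 7.16 degrees, less where a joint would pass 70% of its speed; a pose out of reach is approached as far as the arm can. A call with a gripper value outside its range is refused whole. The fingers move at their own pace and stop on an object; FORCE is the grip in N (left out, the last holds). Time passes only in rows, so rows that repeat a pose let the fingers close. It gives the time, the measured TCP pose, the force and the opening at its end, in the units of the state.
- env.read_state(): the state, without advancing time (a new reading comes with each control period).
- env.get_image(name): name is "scene" or "side" or "wrist"; returns a dict with "image" (384x512x3 uint8, red, green, blue), "range_z" (384x512 float32, m along the optical axis (not along the pixel's ray), 0 where there is no reading), "camera_matrix" (3x3 intrinsics, pixels), "rvec" (rotation vector, rad) and "tvec" (3), from world to camera coordinates, as OpenCV has them; the wrist camera has in their place "tool_from_camera" (4x4, takes a point from camera to tool coordinates, whose origin is the TCP and whose axes are the tool frame's). Camera axes: x right, y down, z forward; pixel columns grow to the right and rows downward; lengths in m; the calibration is good to about 2 mm. A picture is of the moment at which its call begins: read the wrist's pose just before it.
- env.close_job(): hands the job in, once; it reports no verdict.
The state is a dict: "clock": time; "joints": joint angles; "qd": joint speeds; "joint_efforts": joint torques, N m; "position": TCP position; "eef_rot": TCP orientation; "contact_force": force on the tool from outside, world axes, zero at the start; "wrist_torque": the same for the moment, N m; "width": finger opening in m.
Only numpy, scipy, OpenCV 4.12 (cv2) and the standard library are available. Lean on these libraries where they do the work, as an engineer would, in place of code of your own. Each camera call takes 0.05 s, during which the arm holds its last target.

## Working session

There is one attempt and no reset: what is moved stays moved. The work goes in short steps, Python scripts to look and compute and a shell command to move; the robot and the scene stay as the last step left them, time stands still between calls to the robot, and variables do not carry over. Pictures are saved under pics/ and viewed, and the job is handed in when it is done.

```bash
ls; mkdir -p pics; python3 - <<'E'
from station import env
import cv2
s=env.read_state(); print(s)
for n in ["scene","side","wrist"]:
    d=env.get_image(n); cv2.imwrite(f"pics/{n}0.png",d["image"][...,::-1])
    print(n,{k:v for k,v in d.items() if k not in("image","range_z")})
E
```

```text
pics
{'clock': 0.0, 'joints': array([-1.24760244e+00,  3.00499494e-01,  1.52161430e+00,  8.67917591e-06,
        1.32065765e+00, -6.65915212e-02]), 'qd': array([ 0.00244222,  0.00044051, -0.00067205, -0.00027692, -0.00070223,
        0.00089728]), 'joint_efforts': array([ 1.77545026e-03, -5.43497908e+01, -3.61790228e+01, -1.39475478e-05,
        3.97333250e-03, -8.39007703e-05]), 'position': array([ 0.20892589, -0.50852842,  0.23869167]), 'eef_rot': array([-2.60898753e+00,  1.74877698e+00,  1.45766648e-03]), 'contact_force': array([0.12329358, 0.34192847, 0.39900751]), 'wrist_torque': array([-0.0360835 ,  0.0181029 ,  0.00697958]), 'width': 0.0854188818071586}
scene {'camera_matrix': array([[364.59421237,   0.        , 251.62611186],
       [  0.        , 364.59421237, 190.9673777 ],
       [  0.        ,   0.        ,   1.        ]]), 'rvec': array([ 2.44535573,  0.81194887, -0.26462342]), 'tvec': array([-0.43299564, -0.20722703,  1.25689666])}
side {'camera_matrix': array([[388.16536256,   0.        , 255.95572892],
       [  0.        , 388.16536256, 196.03750928],
       [  0.        ,   0.        ,   1.        ]]), 'rvec': array([ 2.27552789, -0.17029437,  0.07050469]), 'tvec': array([-0.5663406 ,  0.15595755,  1.21749133])}
wrist {'camera_matrix': array([[319.37563938,   0.        , 259.68435965],
       [  0.        , 319.37563938, 187.14953394],
       [  0.        ,   0.        ,   1.        ]]), 'tool_from_camera': array([[ 9.99999324e-01, -1.13740702e-03, -2.41690575e-04,
        -1.80673738e-04],
       [ 1.15863746e-03,  9.57080087e-01,  2.89821264e-01,
        -7.48352048e-02],
       [-9.83275033e-05, -2.89821348e-01,  9.57080758e-01,
        -1.34894351e-01],
       [ 0.00000000e+00,  0.00000000e+00,  0.00000000e+00,
         1.00000000e+00]])}
```

View pics/scene0.png

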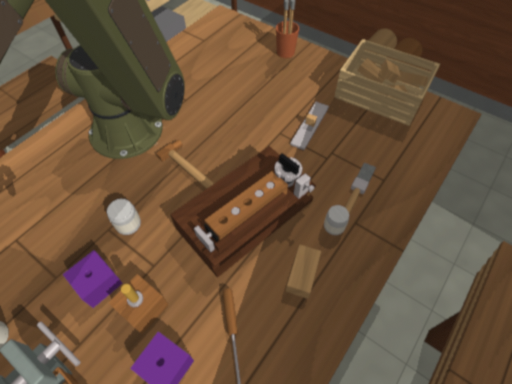

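View pics/side0.png

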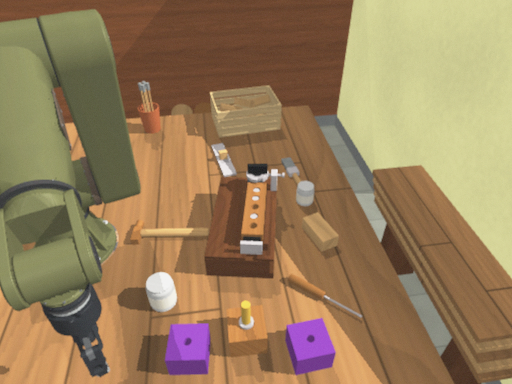

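View pics/wrist0.png

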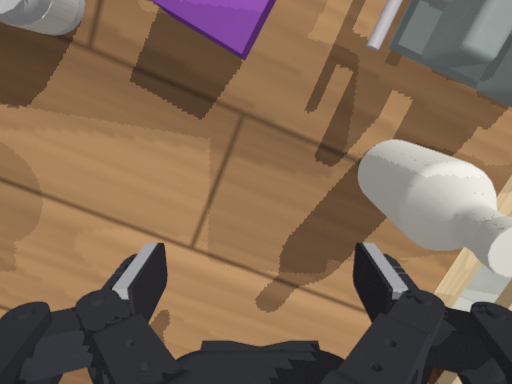

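```bash
cat > h.py <<'E'
from station import env
import cv2, numpy as np
from scipy.spatial.transform import Rotation as R
def pose():
    s=env.read_state(); return s['position'],R.from_rotvec(s['eef_rot']).as_matrix()
def grab(n):
    p,Rm=pose() if n=='wrist' else (None,None)
    d=env.get_image(n)
    if n=='wrist':
        T=np.eye(4);T[:3,:3]=Rm;T[:3,3]=p
        C=T@d['tool_from_camera']
    else:
        r=cv2.Rodrigues(d['rvec'])[0];C=np.eye(4);C[:3,:3]=r.T;C[:3,3]=-r.T@d['tvec']
    d['C']=C; return d
def cloud(d):
    K=d['camera_matrix'];z=d['range_z'];h,w=z.shape
    u,v=np.meshgrid(np.arange(w),np.arange(h))
    P=np.stack([(u-K[0,2])/K[0,0]*z,(v-K[1,2])/K[1,1]*z,z],-1)
    return P@d['C'][:3,:3].T+d['C'][:3,3]
def ray(d,u,v,z):
    K=d['camera_matrix'];r=d['C'][:3,:3]@np.array([(u-K[0,2])/K[0,0],(v-K[1,2])/K[1,1],1]);c=d['C'][:3,3]
    return c+r*(z-c[2])/r[2]
def proj(d,p):
    q=d['C'][:3,:3].T@(np.asarray(p)-d['C'][:3,3]);q=d['camera_matrix']@q;return q[:2]/q[2]
def save(n,img,box=None,s=1):
    if box: img=img[box[1]:box[3],box[0]:box[2]]
    cv2.imwrite('pics/'+n+'.png',cv2.resize(img[...,::-1],None,fx=s,fy=s,interpolation=cv2.INTER_CUBIC))
E
python3 - <<'E'
from h import *
d=grab('scene');P=cloud(d)
for n,(u,v) in dict(holder=(150,290),purp1=(85,275),purp2=(165,365),ledge=(215,200),cam=(290,163),se=(303,135),deckfront=(230,255)).items(): print(n,P[v,u].round(3))
save('sc_stand',d['image'],(165,80,335,280),4 and 3)
save('sc_hold',d['image'],(50,230,210,384),4 and 4)
d=grab('side');P=cloud(d)
for n,(u,v) in dict(holder=(236,340),purp1=(188,360),ledge=(225,220),cam=(258,168),se=(228,165),tin=(305,188)).items(): print(n,P[v,u].round(3))
save('sd_stand',d['image'],(190,130,350,290),4)
E
```

```text
holder [ 0.503 -0.351  0.072]
purp1 [ 0.342 -0.42   0.063]
purp2 [ 0.647 -0.447  0.07 ]
ledge [ 0.472 -0.07   0.088]
cam [0.6   0.093 0.18 ]
se [0.506 0.334 0.012]
deckfront [ 0.579 -0.147  0.007]
holder [ 0.463 -0.429  0.069]
purp1 [ 0.445 -0.896  0.909]
ledge [ 0.471 -0.043  0.084]
cam [0.593 0.09  0.169]
se [0.512 0.345 0.007]
tin [0.756 0.091 0.065]
```

View pics/sc_stand.png

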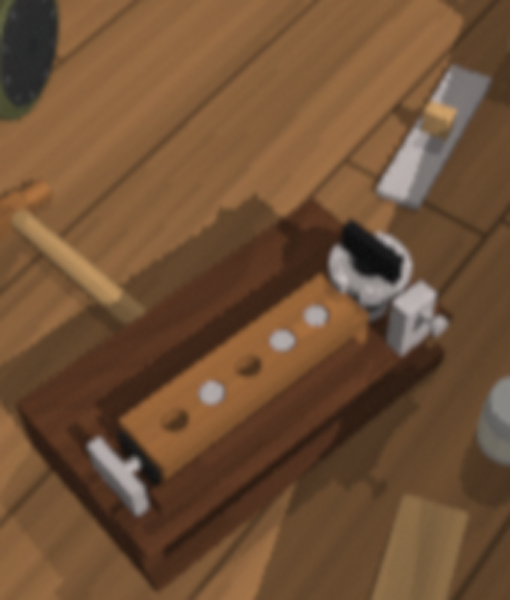

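View pics/sd_stand.png

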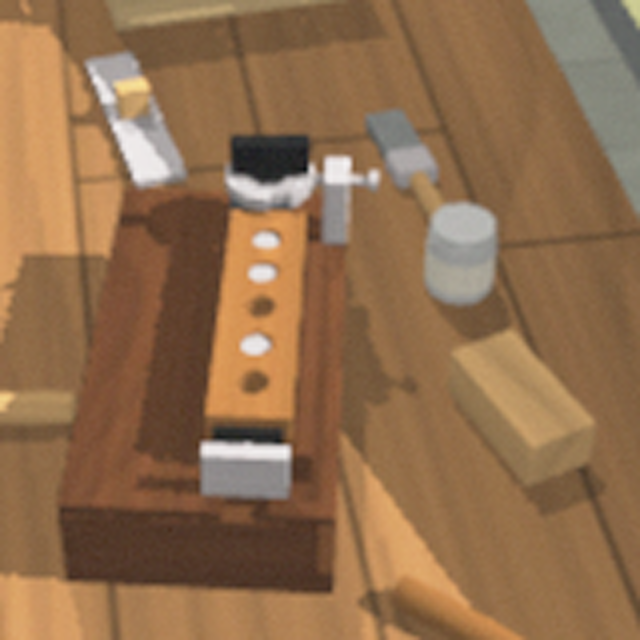

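View pics/sc_hold.png

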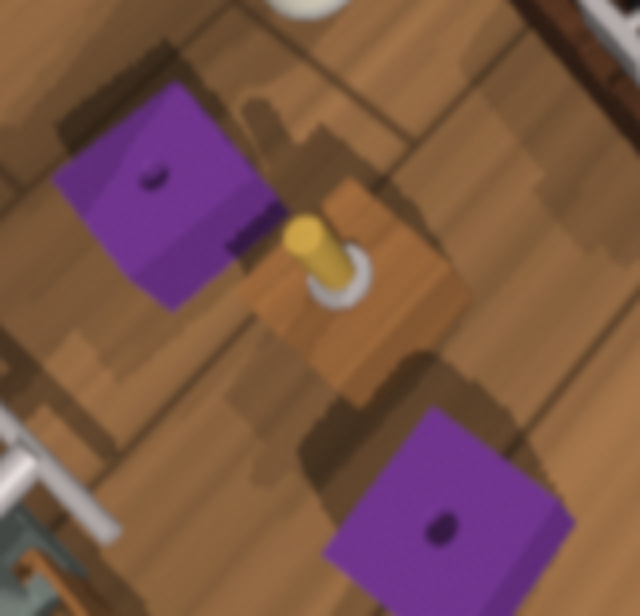

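```bash
cat > m.py <<'E'
from h import *
for n in ['scene','side']:
    d=grab(n);P=cloud(d);hsv=cv2.cvtColor(d['image'],cv2.COLOR_RGB2HSV)
    X,Y,Z=P[...,0],P[...,1],P[...,2]
    def rect(m,name):
        m=cv2.morphologyEx(m.astype(np.uint8),cv2.MORPH_OPEN,np.ones((2,2)))
        nn,l,st,c=cv2.connectedComponentsWithStats(m)
        if nn<2: print(name,'none');return
        i=1+np.argmax(st[1:,4]);q=P[l==i]
        r=cv2.minAreaRect((q[:,:2]*1000).astype(np.float32));print(n,name,'c',np.round(r[0],1),'sz',np.round(r[1],1),'ang',round(r[2],2),'z',np.median(q[:,2]).round(4),'n',st[i,4])
        return q
    reg=(X>.4)&(X<.7)&(Y>-.2)&(Y<.25)
    rect(reg&(abs(Z-.130)<.006)&(hsv[...,0]<20)&(hsv[...,1]>120),'rail')
    rect(reg&(abs(Z-.085)<.008)&(hsv[...,1]>60),'deck')
    rect(reg&(Z>.172)&(hsv[...,2]<70),'bar')
    rect((X>.4)&(X<.6)&(Y<-.25)&(Y>-.5)&(abs(Z-.07)<.006)&(hsv[...,0]<30),'holder')
    rect((X>.4)&(X<.6)&(Y<-.25)&(Y>-.5)&(abs(Z-.148)<.006),'drifttop')
    rect((X>.4)&(X<.6)&(Y>.22)&(Y<.5)&(Z>.004)&(Z<.02)&(hsv[...,1]<70),'se')
    rect((X>.4)&(X<.6)&(Y>.22)&(Y<.5)&(Z>.036)&(Z<.06),'segrip')
    # pixel based: bar contour
E
python3 m.py
```

```text
scene rail c [ 655.6 -211.1] sz [189.3 590. ] ang 28.42 z 0.1311 n 1595
scene deck c [ 575.5 -189.8] sz [275.7 717.6] ang 31.18 z 0.0866 n 2986
scene bar c [ 743.8 -148.5] sz [ 53.  614.2] ang 30.99 z 0.1789 n 94
scene holder c [ 652.7 -390.6] sz [ 91.1 454.4] ang 88.8 z 0.0714 n 1205
scene drifttop c [ 479.8 -377.4] sz [18.8 49.7] ang 55.07 z 0.148 n 86
scene se c [647.4  26.7] sz [  92.2 1012. ] ang 21.94 z 0.0111 n 599
scene segrip c [495.8 406.5] sz [27.5 51.7] ang 10.06 z 0.0427 n 64
side rail c [ 502.3 -387.6] sz [1021.8   65.4] ang 79.91 z 0.1285 n 899
side deck c [ 444.3 -360.9] sz [1063.8  122.4] ang 83.52 z 0.0839 n 2562
side bar c [615.  210.6] sz [253.   54.4] ang 79.03 z 0.1741 n 72
side holder c [ 489.4 -601.3] sz [592.2  96.4] ang 88.49 z 0.069 n 1062
side drifttop c [ 499.1 -344. ] sz [115.5  16. ] ang 80.87 z 0.1461 n 72
side se c [499.  384.1] sz [ 54.1 218.6] ang 9.57 z 0.0085 n 314
side segrip c [508.9 413.3] sz [78.  25.6] ang 65.07 z 0.0398 n 29
```

```bash
sed -i "s/    r=cv2.minAreaRect.*/    v,u=np.nonzero(l==i);q=np.array([ray(d,a,b,zz) for a,b in zip(u,v)]);r=cv2.minAreaRect((q[:,:2]*1000).astype(np.float32));print(n,name,'c',np.round(r[0],1),'sz',np.round(r[1],1),'ang',round(r[2],2),'med',np.median(q[:,:2]*1000,0).round(1),'n',st[i,4])/" m.py
sed -i "s/q=P\[l==i\]//; s/def rect(m,name)/def rect(m,name,zz)/; s/'rail')/'rail',.13)/; s/'deck')/'deck',.085)/; s/'bar')/'bar',.178)/; s/'holder')/'holder',.07)/; s/'drifttop')/'drifttop',.148)/; s/'se')/'se',.01)/; s/'segrip')/'segrip',.044)/" m.py; sed -n 8,14p m.py; python3 m.py
```

```text
if nn<2: print(name,'none');return
        i=1+np.argmax(st[1:,4]);
        v,u=np.nonzero(l==i);q=np.array([ray(d,a,b,zz) for a,b in zip(u,v)]);r=cv2.minAreaRect((q[:,:2]*1000).astype(np.float32));print(n,name,'c',np.round(r[0],1),'sz',np.round(r[1],1),'ang',round(r[2],2),'med',np.median(q[:,:2]*1000,0).round(1),'n',st[i,4])
        return q
    reg=(X>.4)&(X<.7)&(Y>-.2)&(Y<.25)
    rect(reg&(abs(Z-.130)<.006)&(hsv[...,0]<20)&(hsv[...,1]>120),'rail',.13)
    rect(reg&(abs(Z-.085)<.008)&(hsv[...,1]>60),'deck',.085)
scene rail c [565.6 -44. ] sz [233.1  64.3] ang 77.72 med [564.1 -54.3] n 1604
scene deck c [497.9 -11.7] sz [360.7 117.3] ang 78.14 med [477.1 -37.2] n 2986
scene bar c [596.9  95.4] sz [14.7 63.6] ang 81.27 med [595.3  95.6] n 104
scene holder c [ 495.  -386.7] sz [90.1 93. ] ang 88.56 med [ 504.1 -393.1] n 1202
scene drifttop c [ 494.7 -387.4] sz [19.4 21.6] ang 47.41 med [ 494.7 -387.3] n 85
scene se c [501.3 390.5] sz [ 52.5 223.8] ang 9.59 med [505.1 365.3] n 606
scene segrip c [501.6 388.8] sz [32.7 28.9] ang 10.68 med [500.2 388.8] n 57
side rail c [562.2 -53.6] sz [231.7  59.7] ang 77.99 med [560. -68.] n 919
side deck c [495.6 -22.6] sz [361.1 117. ] ang 78.13 med [481.8 -54.5] n 2559
side bar c [592.8  86.3] sz [16.  57.3] ang 81.15 med [592.   87.2] n 66
side holder c [ 491.7 -394.2] sz [92.5 89.7] ang 88.67 med [ 488.8 -403.8] n 1069
side drifttop c [ 492.3 -394. ] sz [21.  18.1] ang 83.15 med [ 491.5 -394.4] n 66
side se c [497.4 378.5] sz [ 49.8 221.9] ang 9.58 med [497.8 352. ] n 314
side segrip c [496.6 377.2] sz [32.3 22.8] ang 15.44 med [496.9 376.9] n 29
```

```bash
cat >> h.py <<'E'
def plan(x,y,z,yaw):
    """print shift (tool mm) and turn to reach down-pose with tool x axis at yaw deg (world)"""
    p,Rm=pose();a=np.deg2rad(yaw);c,s=np.cos(a),np.sin(a)
    G=np.array([[c,s,0],[s,-c,0],[0,0,-1]]).T
    sh=Rm.T@(np.array([x,y,z])-p)*1000; rv=R.from_matrix(Rm.T@G).as_rotvec()
    print('shift',sh.round(1),'turn',rv.round(4),'rows',max(np.linalg.norm(sh)/41.7,np.rad2deg(np.linalg.norm(rv))/7.16).round(1))
def where():
    s=env.read_state();Rm=R.from_rotvec(s['eef_rot']).as_matrix()
    print('t',round(s['clock'],2),'p',(s['position']*1000).round(1),'yaw',np.rad2deg(np.arctan2(Rm[1,0],Rm[0,0])).round(2),'tilt',(Rm[:,2]).round(4),'F',s['contact_force'].round(1),'w',round(s['width']*1000,1),'q',s['joints'].round(2))
E
python3 -c "
from h import *
where();plan(.56,.07,.33,78);plan(.56,.07,.33,-102)"
```

```text
t 0.45 p [ 209.  -508.7  239.2] yaw -67.67 tilt [-0.e+00  1.e-04 -1.e+00] F [ 0.3  0.6 -0. ] w 85.8 q [-1.25  0.3   1.52  0.    1.32 -0.07]
shift [-401.9 -544.6  -90.7] turn [-2.0000e-04  0.0000e+00 -2.5424e+00] rows 20.3
shift [-401.9 -544.6  -90.7] turn [0.000e+00 1.000e-04 5.992e-01] rows 16.4
```

```bash
python3 -c "
from h import *
plan(.595,.09,.32,-99)"
python3 -m handwheel '[[-145,-200,-81,0,0,0.2,1],[-145,-200,-81,0,0,0.2,1],[-145,-200,-81,0,0,0.4,1],[-145,-200,-81,0,0,0.4,1],[-145,-200,-81,0,0,0.4,1]]'
python3 -c "
from h import *
where();plan(.595,.09,.32,-99)"
```

```text
shift [-407.1 -584.6  -80.7] turn [0.000e+00 1.000e-04 5.469e-01] rows 17.2
clock: 0.87
position: [0.3125, -0.3404, 0.3042]
eef_rot: [-2.203, 2.239, -0.0]
contact_force: [1.4, 0.4, -0.4]
width: 0.0855
t 0.87 p [ 312.5 -340.4  304.2] yaw -90.93 tilt [ 2.e-04 -2.e-04 -1.e+00] F [ 1.4  0.4 -0.4] w 85.5 q [-0.91  0.06  1.66  0.    1.43  0.68]
shift [-435.  -275.5  -15.8] turn [-2.000e-04 -1.000e-04  1.408e-01] rows 12.4
```

```bash

python3 -m handwheel '[[-170,-110,-10,0,0,0.14,1],[-170,-110,-10,0,0,0.14,1],[-170,-110,-10,0,0,0.14,1],[-170,-110,-10,0,0,0.14,1],[-170,-110,-10,0,0,0.14,1]]' >/dev/null
python3 -c "
from h import *
where();plan(.595,.09,.32,-99)"
```

```text
t 1.28 p [ 424.4 -171.3  313.9] yaw -98.62 tilt [ 6.e-04 -3.e-04 -1.e+00] F [ 0.3 -0.6  0.5] w 85.5 q [-0.46  0.04  1.65  0.    1.45  1.26]
shift [-284.  -129.6   -6. ] turn [-0.0007 -0.0002  0.0067] rows 7.5
```

```bash

python3 -m handwheel '[[-190,-87,-5,0,0,0,1],[-190,-87,-5,0,0,0,1],[-190,-87,-5,0,0,0,1],[-190,-87,-5,0,0,0,1],[-190,-87,-5,0,0,0,1]]' >/dev/null
python3 -m handwheel '[[-93,-42,0,0,0,0,1],[-93,-42,0,0,0,0,1],[-93,-42,0,0,0,0,1],[-93,-42,0,0,0,0,1],[-93,-42,0,0,0,0,1]]' >/dev/null
python3 -c "
from h import *
where();plan(.595,.09,.32,-99)
d=grab('wrist');np.savez('w1.npz',**d);save('w1',d['image'])"
```

```text
t 2.12 p [593.3  87.3 317.8] yaw -98.52 tilt [-1.1e-03 -2.0e-04 -1.0e+00] F [-0.8 -0.5 -0.3] w 85.4 q [ 0.09  0.37  1.25 -0.    1.52  1.8 ]
shift [-2.9 -1.3 -2.2] turn [ 0.001  -0.0004  0.0084] rows 0.1
```

View pics/w1.png

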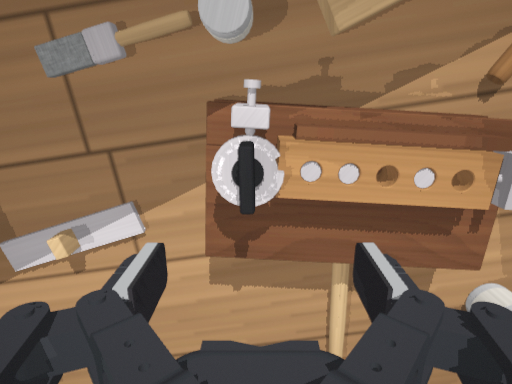

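```bash
cat > m2.py <<'E'
from h import *
import sys
def meas(d):
    P=cloud(d);hsv=cv2.cvtColor(d['image'],cv2.COLOR_RGB2HSV);X,Y,Z=P[...,0],P[...,1],P[...,2]
    ok=np.ones(Z.shape,bool);ok[235:]=0
    def rect(m,name,zz,op=3):
        m=cv2.morphologyEx((m&ok).astype(np.uint8),cv2.MORPH_OPEN,np.ones((op,op)))
        nn,l,st,c=cv2.connectedComponentsWithStats(m)
        if nn<2: print(name,'none');return
        i=1+np.argmax(st[1:,4]);v,u=np.nonzero(l==i);zm=np.median(Z[l==i])
        q=np.array([ray(d,a,b,zz) for a,b in zip(u,v)]);r=cv2.minAreaRect((q[:,:2]*1000).astype(np.float32))
        print(name,'c',np.round(r[0],1),'sz',np.round(r[1],1),'ang',round(r[2],2),'zmed',zm.round(4),'n',len(u))
        return q
    reg=(X>.4)&(X<.75)&(Y>-.3)&(Y<.25)
    rect(reg&(abs(Z-.130)<.006)&(hsv[...,0]<20)&(hsv[...,1]>120),'rail',.13)
    rect(reg&(abs(Z-.085)<.008)&(hsv[...,1]>60),'deck',.085)
    rect(reg&(Z>.168)&(Z<.19)&(hsv[...,2]<70),'bar',.178,2)
    rect(reg&(abs(Z-.145)<.006)&(np.hypot(X-.6,Y-.09)<.05),'disc',.145)
    rect((Y>.2)&(Z>.004)&(Z<.02)&(hsv[...,1]<70),'se',.01)
    return P,hsv
if __name__=='__main__':
    d=dict(np.load(sys.argv[1]));meas(d)
E
python3 m2.py w1.npz
```

```text
rail c [562.5 -41.9] sz [230.4  61. ] ang 77.96 zmed 0.1303 n 10535
deck c [550.1 -21.2] sz [358.9 162.4] ang 78.56 zmed 0.0853 n 10523
bar c [591.6  99.7] sz [14.  64.2] ang 82.61 zmed 0.1785 n 1044
disc c [596.9 102.2] sz [82.5 70.9] ang 9.44 zmed 0.145 n 3143
se c [502.9 362.1] sz [ 50.8 160.6] ang 8.85 zmed 0.0103 n 1876
```

```bash
python3 -c "
from h import *
plan(.592,.099,.235,-97.6)"
python3 -m handwheel '[[-12,-2,83,0,0,-0.016,1],[-12,-2,83,0,0,-0.016,1],[-12,-2,83,0,0,-0.016,1],[-12,-2,83,0,0,-0.016,1],[-12,-2,83,0,0,-0.016,1]]' >/dev/null
python3 -c "
from h import *
where()
d=grab('wrist');np.savez('w2.npz',**d);save('w2',d['image'])"; python3 m2.py w2.npz
```

```text
shift [-12.3   2.9  83.3] turn [ 0.0005 -0.0003 -0.0172] rows 2.0
t 2.58 p [597.6  97.4 238.4] yaw -97.75 tilt [ 3.e-03  2.e-04 -1.e+00] F [ 0.1 -0.5  0.9] w 85.3 q [ 0.1   0.42  1.36 -0.    1.36  1.81]
rail c [573.1 -18.6] sz [180.2  61.9] ang 82.2 zmed 0.1302 n 11893
deck c [607.7 -22.9] sz [220.9  46.7] ang 78.21 zmed 0.0853 n 5764
bar c [602.6  98.6] sz [13.2 45.4] ang 82.61 zmed 0.1785 n 1353
disc c [607.7  98.7] sz [71.5 84.7] ang 82.21 zmed 0.145 n 5228
se c [748.9 297.4] sz [ 42.8 111.8] ang 5.27 zmed 0.0178 n 2918
```

View pics/w2.png

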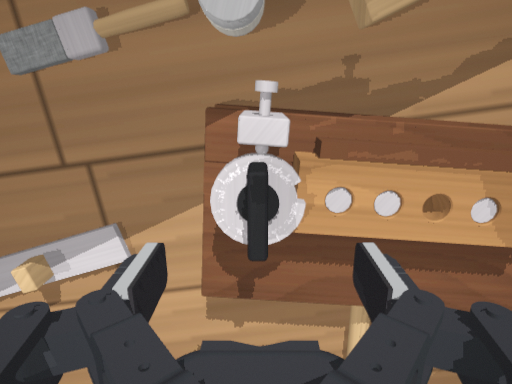

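```bash
sed -i 's/ok\[235:\]=0/ok[235:,:180]=0;ok[235:,340:]=0;ok[320:]=0/' m2.py; python3 m2.py w2.npz; python3 m2.py w1.npz|grep bar
```

```text
rail c [567.8 -18.2] sz [182.8  61.3] ang 78.1 zmed 0.1302 n 11900
deck c [555.4  86.1] sz [146.2 193.9] ang 78.21 zmed 0.0853 n 11082
bar c [593.   99.9] sz [13.2 64.9] ang 82.61 zmed 0.1785 n 1864
disc c [600.2 103.6] sz [90.  71.9] ang 17.55 zmed 0.145 n 5470
se c [748.9 297.4] sz [ 42.8 111.8] ang 5.27 zmed 0.0178 n 2918
bar c [591.6  99.7] sz [14.  64.2] ang 82.61 zmed 0.1785 n 1044
```

```bash
python3 -c "
from h import *
where();plan(.5925,.0998,.158,-97.4)"

```

```text
t 2.63 p [597.8  97.5 238.8] yaw -97.74 tilt [ 4.2e-03  3.0e-04 -1.0e+00] F [ 0.8 -0.3  0.4] w 85.5 q [ 0.1   0.42  1.36 -0.    1.36  1.81]
shift [-1.5  5.9 80.8] turn [-0.0041  0.0008 -0.0059] rows 1.9
```

```bash
python3 -m handwheel '[[-1.5,5.5,40,-0.003,0,-0.006,1],[-1.5,5.5,60,-0.003,0,-0.006,1],[-1.5,5.5,76,-0.003,0,-0.006,1],[-1.5,5.5,76,-0.003,0,-0.006,1],[-1.5,5.5,76,-0.003,0,-0.006,1]]' >/dev/null
python3 -c "
from h import *
where();plan(.5925,.0998,.158,-97.4)
d=grab('wrist');save('w3',d['image']);where()"

```

```text
t 3.05 p [592.4 100.2 161.4] yaw -97.37 tilt [-1.e-03  6.e-04 -1.e+00] F [-0.2 -0.2  0.6] w 85.5 q [0.11 0.48 1.45 0.   1.2  1.81]
shift [ 0.3 -0.1  3.4] turn [0.0011 0.0005 0.0005] rows 0.1
t 3.1 p [592.8 100.3 162.1] yaw -97.36 tilt [ 3.e-04  7.e-04 -1.e+00] F [-0.2  0.3 -0.4] w 85.4 q [0.11 0.48 1.45 0.   1.2  1.81]
```

View pics/w3.png

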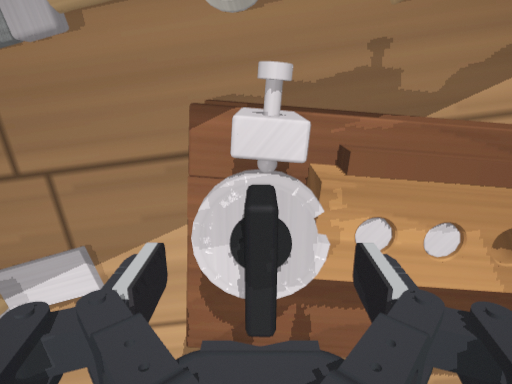

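```bash
python3 -m handwheel '[[0,0,3,0,0,0,1],[0,0,3,0,0,0,0.4],[0,0,3,0,0,0,0],[0,0,3,0,0,0,0],[0,0,3,0,0,0,0]]' 60 
python3 -m handwheel '[[0,0,0,0,0,0,0],[0,0,0,0,0,0,0]]'>/dev/null
python3 -c "
from h import *
where();s=env.read_state();print(s['wrist_torque'])"

```

```text
clock: 3.52
position: [0.5919, 0.1004, 0.1569]
eef_rot: [2.074, -2.358, -0.003]
contact_force: [0.5, 0.3, -0.2]
width: 0.0386
t 3.68 p [591.8 100.1 156.7] yaw -97.35 tilt [-3.e-03 -3.e-04 -1.e+00] F [ -7.7 -17.   15.1] w 12.8 q [0.11 0.49 1.46 0.   1.2  1.81]
[-2.0143382   1.23258555  0.21529567]
```

```bash
python3 -m handwheel '[[0,0,0,0,0,0,0],[0,0,0,0,0,0,0]]'>/dev/null
python3 -c "
from h import *
where();s=env.read_state();print(s['wrist_torque'])"

```

```text
t 3.85 p [591.7 100.  156.8] yaw -97.35 tilt [-3.1e-03 -2.0e-04 -1.0e+00] F [-2.5 -4.5  3. ] w 13.1 q [0.11 0.49 1.46 0.   1.2  1.81]
[-0.65622012  0.39416522  0.04853346]
```

```bash
python3 -m handwheel '[[0,0,0,0,0,-0.08,0],[0,0,0,0,0,-0.16,0],[0,0,0,0,0,-0.24,0],[0,0,0,0,0,-0.32,0],[0,0,0,0,0,-0.4,0]]'>/dev/null
python3 -c "
from h import *
where();s=env.read_state();print(s['wrist_torque'])"

```

```text
t 4.27 p [591.7 100.2 156.8] yaw -74.23 tilt [-3.1e-03  3.0e-04 -1.0e+00] F [-3.4 -0.9  4.3] w 13.3 q [0.11 0.49 1.46 0.   1.2  1.4 ]
[-0.10014636  0.54964807 -0.47812444]
```

```bash
python3 -m handwheel '[[0,0,0,0,0,-0.09,0],[0,0,0,0,0,-0.18,0],[0,0,0,0,0,-0.27,0],[0,0,0,0,0,-0.36,0],[0,0,0,0,0,-0.45,0]]'>/dev/null
python3 -c "
from h import *
where();s=env.read_state();print(s['wrist_torque'])"
python3 -m handwheel '[[0,0,0,0,0,-0.09,0],[0,0,0,0,0,-0.18,0],[0,0,0,0,0,-0.27,0],[0,0,0,0,0,-0.36,0],[0,0,0,0,0,-0.41,0]]'>/dev/null
python3 -m handwheel '[[0,0,0,0,0,0,0],[0,0,0,0,0,0,0]]'>/dev/null
python3 -c "
from h import *
where();s=env.read_state();print(s['wrist_torque'])"

```

```text
t 4.68 p [591.6 100.5 156.8] yaw -48.43 tilt [-3.4e-03  7.0e-04 -1.0e+00] F [-4.8 -0.3  4.1] w 13.2 q [0.11 0.49 1.46 0.   1.2  0.95]
[-0.08266574  0.62739371 -0.6245768 ]
t 5.27 p [591.4 100.7 156.8] yaw -25.12 tilt [-3.8e-03  6.0e-04 -1.0e+00] F [-6.3  0.7  4. ] w 13.3 q [0.11 0.49 1.46 0.   1.2  0.55]
[-0.07036184  0.74848547  0.02090908]
```

```bash
python3 -m handwheel '[[0,0,0,0,0,0,0.3],[0,0,0,0,0,0,0.3],[0,0,-1,0,0,0,0.3],[0,0,-40,0,0,0,0.3],[0,0,-80,0,0,0,0.3]]'>/dev/null
python3 -m handwheel '[[-50,50,-70,0,0,0,1],[-50,50,-70,0,0,0,1],[-50,50,-70,0,0,0,1],[-50,50,-70,0,0,0,1],[-50,50,-70,0,0,0,1]]'>/dev/null
python3 -c "
from h import *
where()
d=grab('wrist');np.savez('w4.npz',**d);save('w4',d['image'])"; python3 m2.py w4.npz
```

```text
t 6.1 p [525.8  76.3 307.2] yaw -25.17 tilt [-1.3e-03  6.0e-04 -1.0e+00] F [ 0.2 -1.  -0.1] w 83.6 q [0.07 0.21 1.47 0.   1.46 0.51]
rail c [564.8 -30.5] sz [201.5  60.3] ang 77.71 zmed 0.1303 n 5982
deck c [536.8   1.4] sz [318.4 193.1] ang 78.02 zmed 0.0853 n 22312
bar c [591.4 100.1] sz [61.7 15.1] ang 64.63 zmed 0.1786 n 1390
disc c [578.5 110.7] sz [72. 39.] ang 51.82 zmed 0.145 n 2056
se c [496.  283.6] sz [ 7.5 18.1] ang 64.75 zmed 0.0099 n 90
```

View pics/w4.png

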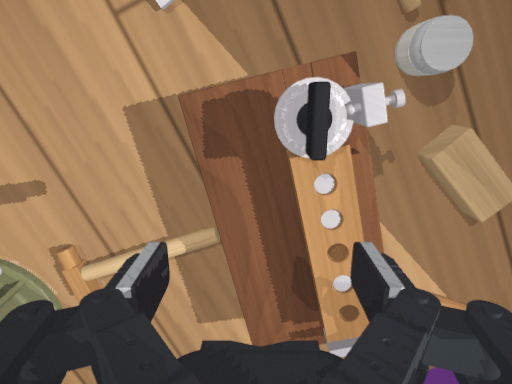

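```bash
python3 -c "
from h import *
d=np.load('w4.npz');save('w4c',d['image'],(260,60,420,180),5)"
```

```text
(no output)
```

View pics/w4c.png

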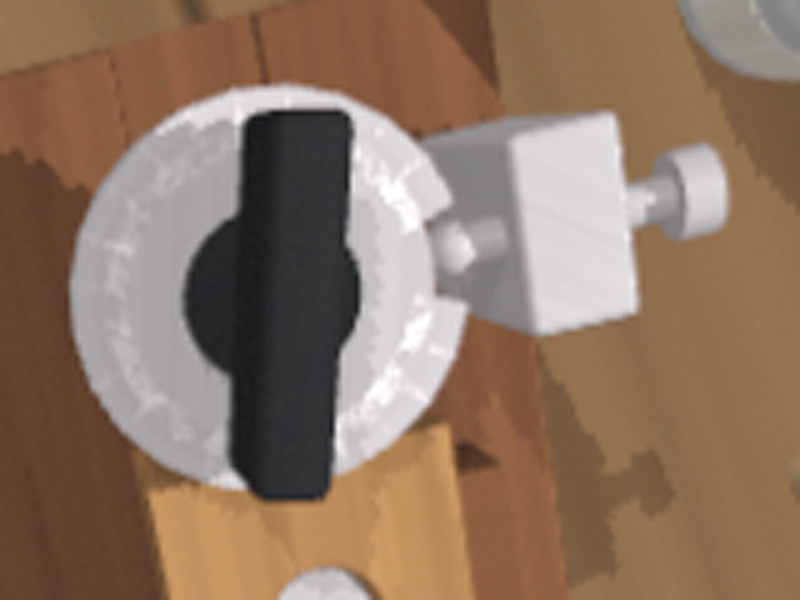

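```bash
python3 -c "
from h import *
plan(.495,-.36,.30,-12)"

```

```text
shift [157.6 408.2   5.9] turn [ 0.0007  0.0034 -0.2297] rows 10.5
```

```bash
python3 -m handwheel '[[15,39,0,0,0,-0.06,1],[30,78,0,0,0,-0.12,1],[45,117,0,0,0,-0.18,1],[60,156,0,0,0,-0.23,1],[75,195,0,0,0,-0.23,1]]'>/dev/null
python3 -c "
from h import *
where();plan(.495,-.36,.30,-12)"

```

```text
t 6.57 p [ 510.7 -133.2  304.8] yaw -11.76 tilt [-0.0055  0.0013 -1.    ] F [ 0.2  0.  -0.8] w 85.5 q [-0.32  0.21  1.48 -0.    1.46 -0.12]
shift [ 30.8 225.2   4.6] turn [-0.0001  0.0057  0.0043] rows 5.5
```

```bash
python3 -m handwheel '[[6,40,0,0,0,0,1],[12,80,0,0,0,0,1],[18,120,0,0,0,0,1],[24,160,0,0,0,0,1],[29,200,0,0,0,0,1]]'>/dev/null
python3 -m handwheel '[[0,20,0,0,0,0,1],[0,20,0,0,0,0,1],[0,20,0,0,0,0,1]]'>/dev/null
cat > m3.py <<'E'
from h import *
import sys
def comp(d,m,zz,name):
    m=cv2.morphologyEx(m.astype(np.uint8),cv2.MORPH_OPEN,np.ones((2,2)))
    nn,l,st,c=cv2.connectedComponentsWithStats(m)
    if nn<2: print(name,'none');return
    i=1+np.argmax(st[1:,4]);v,u=np.nonzero(l==i)
    q=np.array([ray(d,a,b,zz) for a,b in zip(u,v)])[:,:2]*1000
    r=cv2.minAreaRect(q.astype(np.float32));print(name,'c',np.round(r[0],1),'sz',np.round(r[1],1),'ang',round(r[2],1),'mean',q.mean(0).round(1),'px',(u.mean().round(),v.mean().round()),'n',len(u))
if __name__=='__main__':
    where();d=grab('wrist');np.savez(sys.argv[1]+'.npz',**d);save(sys.argv[1],d['image'])
    P=cloud(d);X,Y,Z=P[...,0],P[...,1],P[...,2];hsv=cv2.cvtColor(d['image'],cv2.COLOR_RGB2HSV)
    reg=(abs(X-.49)<.08)&(abs(Y+.385)<.08)
    comp(d,reg&(abs(Z-.148)<.004),.148,'top')
    comp(d,reg&(abs(Z-.078)<.004)&(hsv[...,1]<60),.078,'collar')
    comp(d,reg&(abs(Z-.07)<.004)&(hsv[...,1]>60)&(hsv[...,0]<30),.07,'holder')
E
python3 m3.py w5
```

```text
t 7.23 p [ 493.5 -353.6  304.1] yaw -12.07 tilt [-0.0056  0.0028 -1.    ] F [ 0.   0.2 -0.7] w 85.5 q [-0.68  0.4   1.24 -0.    1.51 -0.47]
top c [ 492.6 -387.7] sz [20.7 20.4] ang 78.0 mean [ 492.4 -387.6] px (np.float64(266.0), np.float64(207.0)) n 371
collar c [ 493.1 -384.9] sz [27.  34.3] ang 78.0 mean [ 493.3 -382.6] px (np.float64(265.0), np.float64(182.0)) n 312
holder c [ 492.3 -388.7] sz [91.  90.1] ang 88.9 mean [ 493.2 -384.4] px (np.float64(265.0), np.float64(181.0)) n 4352
```

View pics/w5.png

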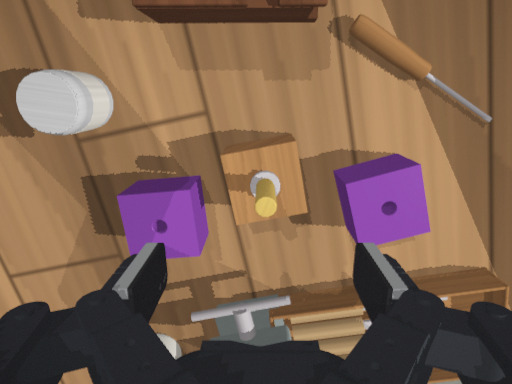

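```bash
python3 -c "
from h import *
plan(.4926,-.3878,.19,-12)"
```

```text
shift [  6.8  34.9 114.7] turn [-0.0012  0.0054  0.0002] rows 2.9
```

```bash
python3 -m handwheel '[[6,34,35,-0.001,0.005,0,1],[6,34,70,-0.001,0.005,0,1],[6,34,100,-0.001,0.005,0,1],[6,34,112,-0.001,0.005,0,1],[6,34,112,-0.001,0.005,0,1]]'>/dev/null; python3 m3.py w6; python3 -c "
from h import *
plan(.4926,-.3878,.090,-12)"
```

```text
t 7.7 p [ 491.8 -385.5  191.6] yaw -11.9 tilt [-0.0023  0.0021 -1.    ] F [-0.4  0.   0.5] w 85.7 q [-0.72  0.51  1.35  0.    1.29 -0.52]
top c [ 492.1 -387.1] sz [22.2 20.6] ang 78.1 mean [ 492.2 -387. ] px (np.float64(260.0), np.float64(222.0)) n 944
collar c [ 493.  -384.8] sz [29.3 35.1] ang 76.2 mean [ 493.6 -381.8] px (np.float64(260.0), np.float64(182.0)) n 661
holder c [ 492.1 -388.2] sz [90.9 90.1] ang 88.8 mean [ 493.4 -382. ] px (np.float64(260.0), np.float64(179.0)) n 8752
shift [  0.4   1.5 104.5] turn [ 0.0005 -0.0008  0.0017] rows 2.5
```

View pics/w6.png

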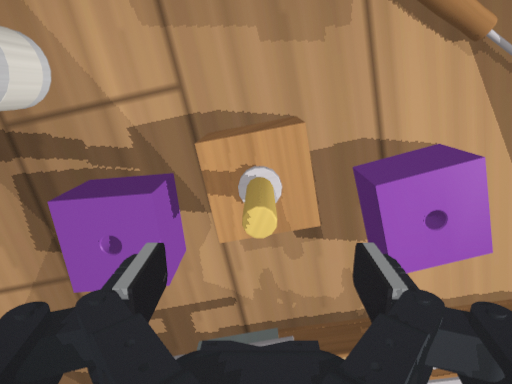

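```bash
python3 -m handwheel '[[0.5,1,40,0,0,0,1],[0.5,1,75,0,0,0,1],[0.5,1,95,0,0,0,0.9],[0.5,1,103,0,0,0,0.7],[0.5,1,103,0,0,0,0.5]]'>/dev/null; python3 -c "
from h import *
where();plan(.4923,-.3873,.089,-12)"
```

```text
t 8.17 p [ 493.  -388.2   92.1] yaw -11.94 tilt [ 0.0019 -0.0017 -1.    ] F [ 0.  -0.2  0.5] w 54.2 q [-0.73  0.62  1.42 -0.    1.1  -0.52]
shift [-0.9 -0.7  3.1] turn [ 0.0013 -0.0022  0.0011] rows 0.1
```

```bash
python3 -m handwheel '[[-0.5,-0.7,2,0,0,0,0.5],[-0.5,-0.7,2,0,0,0,0],[-0.5,-0.7,2,0,0,0,0],[-0.5,-0.7,2,0,0,0,0],[-0.5,-0.7,2,0,0,0,0]]' 110; python3 -m handwheel '[[0,0,0,0,0,0,0],[0,0,0,0,0,0,0]]'>/dev/null; python3 -c "
from h import *
where();print(env.read_state()['wrist_torque'])"
```

```text
clock: 8.58
position: [0.4927, -0.3881, 0.092]
eef_rot: [3.121, -0.327, 0.006]
contact_force: [-2.1, 3.4, 7.1]
width: 0.0201
t 8.75 p [ 492.7 -388.    92. ] yaw -11.97 tilt [ 0.0038 -0.0035 -1.    ] F [-3.3  1.7  8.8] w 19.9 q [-0.73  0.61  1.43 -0.    1.1  -0.52]
[0.45273791 0.58065695 0.01999788]
```

```bash
python3 -m handwheel '[[0,0,-15,0,0,0,0],[0,0,-40,0,0,0,0],[0,0,-80,0,0,0,0],[0,0,-120,0,0,0,0],[0,0,-160,0,0,0,0]]'; python3 -m handwheel '[[0,0,-40,0,0,0,0],[0,0,-40,0,0,0,0],[0,0,-40,0,0,0,0]]'>/dev/null; python3 -c "
from h import *
where();print(env.read_state()['wrist_torque'])
for n in ('scene','side','wrist'):
  d=grab(n);save('h_'+n,d['image']);np.savez('h_'+n+'.npz',**d)"
```

```text
clock: 9.17
position: [0.4915, -0.3871, 0.2525]
eef_rot: [3.123, -0.327, 0.004]
contact_force: [1.5, -0.6, -1.7]
width: 0.0197
t 9.42 p [ 492.1 -387.5  292.9] yaw -11.97 tilt [ 0.0059 -0.0053 -1.    ] F [ 0.3  0.3 -3.6] w 20.0 q [-0.73  0.44  1.21 -0.    1.49 -0.52]
[0.02562592 0.02706535 0.00183059]
```

View pics/h_wrist.png

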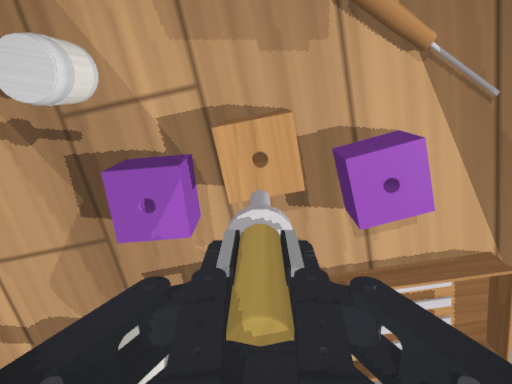

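View pics/h_scene.png

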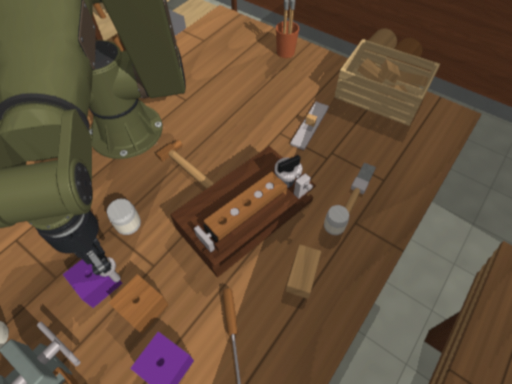

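View pics/h_side.png

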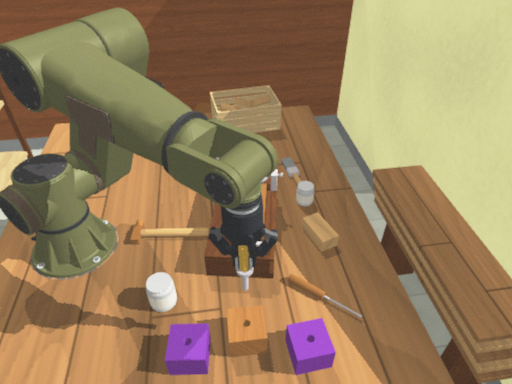

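```bash
cat > tip.py <<'E'
from h import *
import sys
d=dict(np.load(sys.argv[1]));
T=d['tool_from_camera'];d2=dict(d);d2['C']=T
for a in sys.argv[2:]:
    u,v=map(float,a.split(','));print((u,v),'tool@82',(ray(d2,u,v,.082)*1000).round(1),'world z.07',(ray(d,u,v,.07)*1000).round(1),'world z.13',(ray(d,u,v,.13)*1000).round(1))
E
python3 tip.py h_wrist.npz 260,191 252,195 269,195 260,158
python3 -c "
from h import *
d=np.load('h_wrist.npz');save('hc',d['image'],(200,120,320,240),5)"
```

```text
(260.0, 191.0) tool@82 [ 0.8 -6.  82. ] world z.07 [ 484.8 -423.9   70. ] world z.13 [ 488.7 -405.2  130. ]
(252.0, 195.0) tool@82 [-4.9 -3.  82. ] world z.07 [ 474.7 -426.7   70. ] world z.13 [ 480.2 -407.6  130. ]
(269.0, 195.0) tool@82 [ 7.3 -3.  82. ] world z.07 [ 494.1 -430.8   70. ] world z.13 [ 496.3 -411.   130. ]
(260.0, 158.0) tool@82 [  0.9 -29.9  82. ] world z.07 [ 493.  -385.7   70. ] world z.13 [ 495.4 -373.6  130. ]
```

View pics/hc.png

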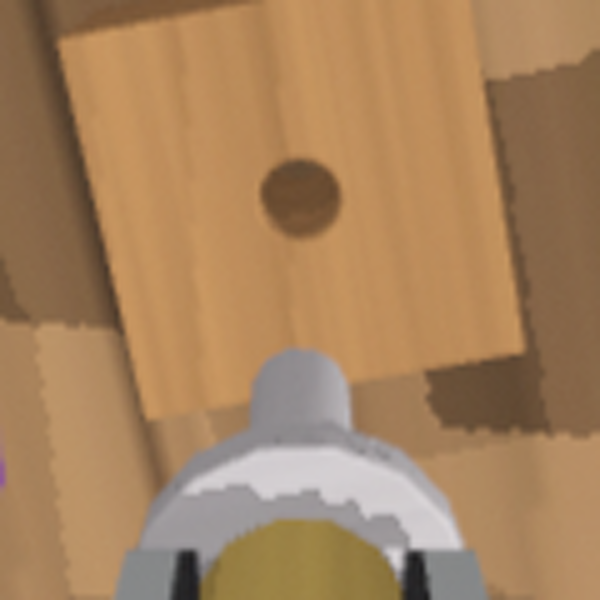

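```bash
python3 -c "
from h import *
plan(.545,-.13,.300,-12)"
```

```text
shift [  -0.9 -262.5  -11.9] turn [-0.      0.0002  0.0004] rows 6.3
```

```bash
python3 -m handwheel '[[0,-35,-3,0,0,0,0],[0,-75,-6,0,0,0,0],[0,-115,-8,0,0,0,0],[0,-155,-8,0,0,0,0],[0,-195,-8,0,0,0,0]]' >/dev/null; python3 -m handwheel '[[0,-38,0,0,0,0,0],[0,-67,0,0,0,0,0],[0,-67,0,0,0,0,0],[0,-67,0,0,0,0,0],[0,-67,0,0,0,0,0]]'>/dev/null; cat > m4.py <<'E'
from h import *
import sys
where();d=grab('wrist');np.savez(sys.argv[1]+'.npz',**d);save(sys.argv[1],d['image'])
P=cloud(d);X,Y,Z=P[...,0],P[...,1],P[...,2];hsv=cv2.cvtColor(d['image'],cv2.COLOR_RGB2HSV)
reg=(X>.45)&(X<.7)&(Y>-.2)&(Y<.08)
m=(reg&(Z>.12)&(Z<.134)&(hsv[...,1]<70)&(hsv[...,2]>90)).astype(np.uint8)
m=cv2.morphologyEx(m,cv2.MORPH_OPEN,np.ones((3,3)))
nn,l,st,c=cv2.connectedComponentsWithStats(m)
a=np.deg2rad(-12);ex=np.array([np.cos(a),np.sin(a)]);ey=np.array([-np.sin(a),np.cos(a)])
for i in range(1,nn):
    if st[i,4]<60: continue
    z=np.median(Z[l==i]);w=ray(d,*c[i],z)*1000;r=w[:2]-[562.6,-40.8];print('light',c[i].round(1),'w',w.round(1),'stand',(r@ex).round(1),(r@ey).round(1),'n',st[i,4],'size',st[i,2:4])
m=(reg&(abs(Z-.13)<.005)&(hsv[...,1]>100)&(hsv[...,0]<22)).astype(np.uint8)
nn,l,st,c=cv2.connectedComponentsWithStats(m);i=1+np.argmax(st[1:,4]);v,u=np.nonzero(l==i)
q=np.array([ray(d,x,y,.13) for x,y in zip(u,v)])[:,:2]*1000
r=cv2.minAreaRect(q.astype(np.float32));print('rail',np.round(r[0],1),np.round(r[1],1),r[2])
E
python3 m4.py w7
```

```text
t 10.4 p [ 545.8 -131.2  296.3] yaw -11.97 tilt [-0.     -0.0013 -1.    ] F [ 0.5  0.3 -3.5] w 19.8 q [-0.3   0.29  1.4  -0.    1.45 -0.09]
light [256.2  26.1] w [570.2  -6.3 127.7] stand 0.2 35.3 n 561 size [25 29]
light [256.1 120.6] w [553.2 -84.4 128. ] stand -0.2 -44.6 n 428 size [23 24]
rail [556.1 -72.7] [174.9  60.1] 77.7274169921875
```

View pics/w7.png

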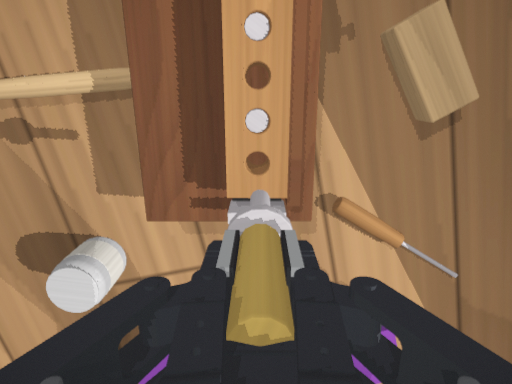

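```bash
python3 -c "
from h import *
plan(.5525,-.0844,.225,-12)"
```

```text
shift [ -3.3 -47.7  71.4] turn [ 0.0013 -0.0006 -0.0003] rows 2.1
```

```bash
python3 -m handwheel '[[-3,-25,20,0.001,0,0,0],[-3,-48,40,0.001,0,0,0],[-3,-48,60,0.001,0,0,0],[-3,-48,67,0.001,0,0,0],[-3,-48,67,0.001,0,0,0]]' 120 >/dev/null; python3 m4.py w8;python3 -c "
from h import *
d=np.load('w8.npz');save('w8c',d['image'],(180,60,340,240),4)
plan(.5525,-.0844,.225,-12)"
```

```text
t 10.87 p [552.5 -84.4 228.4] yaw -12.04 tilt [-1.6e-03 -1.0e-04 -1.0e+00] F [ 0.2 -0.6 -2.2] w 20.0 q [-0.22  0.33  1.51 -0.    1.31 -0.01]
light [260.3  18.8] w [578.5  32.9 127.3] stand 0.3 75.4 n 918 size [32 37]
light [260.1  82.2] w [570.   -6.3 127.7] stand 0.0 35.3 n 761 size [31 32]
light [260.6 186.4] w [554.4 -80.9 128.1] stand 0.3 -40.9 n 359 size [27 21]
rail [563.3 -39.2] [168.5  60.1] 77.73151397705078
shift [-0.5 -0.1  5. ] turn [ 0.0004 -0.0008 -0.0009] rows 0.1
```

View pics/w8c.png

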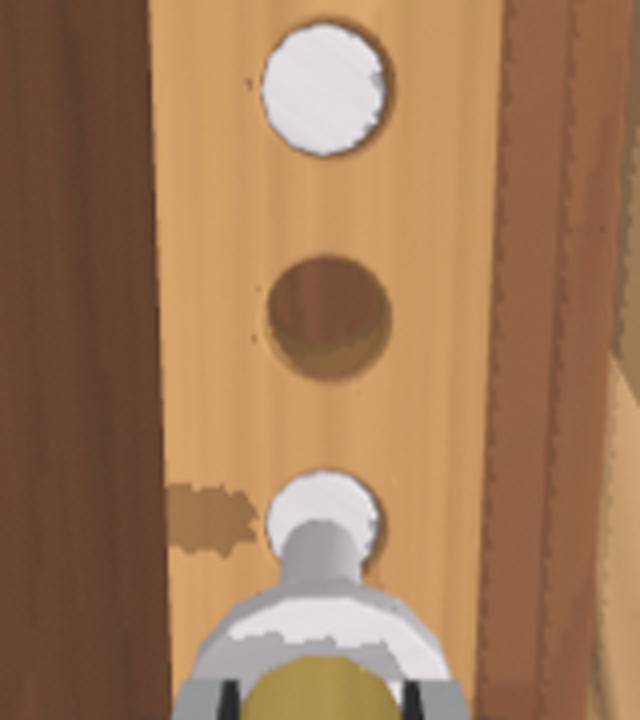

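```bash
python3 -m handwheel '[[-0.5,0,14,0,0,0,0],[-0.5,0,20,0,0,0,0],[-0.5,0,26,0,0,0,0],[-0.5,0,32,0,0,0,0],[-0.5,0,38,0,0,0,0]]' >/dev/null;python3 -c "
from h import *
where()"
python3 -m handwheel '[[0,0,6,0,0,0,0],[0,0,12,0,0,0,0],[0,0,18,0,0,0,0],[0,0,22,0,0,0,0],[0,0,22,0,0,0,0]]' >/dev/null;python3 -c "
from h import *
where()"
```

```text
t 11.33 p [553.  -84.1 193.9] yaw -12.02 tilt [ 0.0035 -0.0011 -1.    ] F [-4.3  0.8  6.7] w 19.7 q [-0.22  0.36  1.55 -0.    1.23 -0.01]
t 11.75 p [552.7 -83.7 169.6] yaw -12.0 tilt [ 1.1e-03 -5.0e-04 -1.0e+00] F [-0.1 -0.5 -2.3] w 19.8 q [-0.22  0.38  1.58 -0.    1.18 -0.01]
```

```bash
python3 -m handwheel '[[0,0,-40,0,0,0,0],[0,0,-65,0,0,0,0],[0,-40,-65,0,0,0,0],[0,-79,-65,0,0,0,0],[0,-79,-65,0,0,0,0]]' >/dev/null; python3 m4.py w9;python3 -c "
from h import *
plan(.5693,-.0064,.225,-12)"
```

```text
t 12.17 p [569.9  -1.3 236. ] yaw -11.78 tilt [ 3.5e-03  7.0e-04 -1.0e+00] F [ 0.   0.9 -2.3] w 19.8 q [-0.07  0.35  1.47  0.    1.32  0.14]
light [260.  143.9] w [578.4  33.2 127.3] stand 0.1 75.7 n 614 size [27 29]
light [260.7 188.5] w [571.7  -1.7 127.8] stand 0.8 40.1 n 260 size [27 19]
rail [574.8  13.8] [108.5  60.1] 77.73406219482422
shift [ 0.3  2.8 10.6] turn [-0.0002 -0.0026  0.0038] rows 0.3
```

View pics/w9.png

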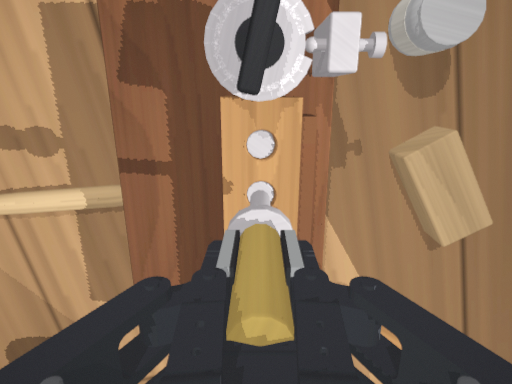

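```bash
python3 -m handwheel '[[0,2.8,12,0,-0.002,0.003,0],[0,2.8,24,0,-0.002,0.003,0],[0,2.8,32,0,-0.002,0.003,0],[0,2.8,38,0,-0.002,0.003,0],[0,2.8,44,0,-0.002,0.003,0]]' >/dev/null;python3 -c "
from h import *
where()"
python3 -m handwheel '[[0,0,6,0,0,0,0],[0,0,12,0,0,0,0],[0,0,18,0,0,0,0],[0,0,22,0,0,0,0],[0,0,22,0,0,0,0]]' >/dev/null;python3 -c "
from h import *
where()"
```

```text
t 12.63 p [568.5 -10.1 190.6] yaw -12.25 tilt [ 2.e-04 -1.e-04 -1.e+00] F [-2.4  0.8  8. ] w 19.7 q [-0.08  0.38  1.53 -0.    1.23  0.13]
t 13.05 p [567.9  -9.4 167.4] yaw -12.2 tilt [-0.0026 -0.     -1.    ] F [-0.  -0.5 -3. ] w 19.8 q [-0.08  0.41  1.55 -0.    1.19  0.13]
```

```bash
python3 -m handwheel '[[0,0,-40,0,0,0,0],[0,0,-68,0,0,0,0],[1,-43,-68,0,0,0,0],[1,-43,-68,0,0,0,0],[1,-43,-68,0,0,0,0]]' >/dev/null;python3 -m handwheel '[[0,0,0,0,0,0,0],[0,0,0,0,0,0,0]]' >/dev/null; python3 m4.py w10;python3 -c "
from h import *
plan(.5777,.033,.170,-12)"
```

```text
t 13.63 p [578.4  32.2 236.8] yaw -12.19 tilt [-8.e-04 -4.e-04 -1.e+00] F [-0.   0.2 -2.4] w 19.5 q [-0.01  0.37  1.44 -0.    1.34  0.21]
light [258.8 184.1] w [578.9  35.2 127.3] stand 0.2 77.7 n 422 size [27 21]
rail [578.5  31.2] [74.6 60.1] 77.72933197021484
shift [-0.9 -0.7 66.9] turn [ 0.0005  0.0006 -0.0034] rows 1.6
```

View pics/w10.png

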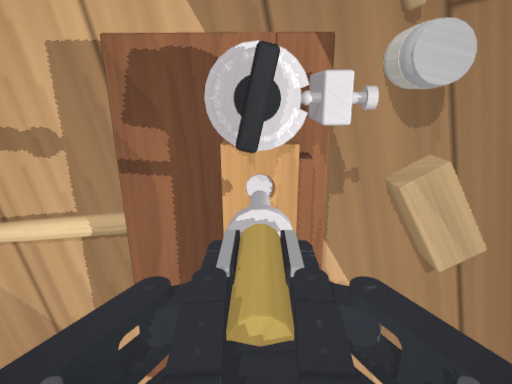

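```bash
python3 -m handwheel '[[-1,-1,12,0,0,-0.003,0],[-1,-1,24,0,0,-0.003,0],[-1,-1,32,0,0,-0.003,0],[-1,-1,38,0,0,-0.003,0],[-1,-1,44,0,0,-0.003,0]]' >/dev/null;python3 -c "
from h import *
where()"
python3 -m handwheel '[[0,0,6,0,0,0,0],[0,0,12,0,0,0,0],[0,0,18,0,0,0,0],[0,0,23,0,0,0,0],[0,0,23,0,0,0,0]]' >/dev/null;python3 -c "
from h import *
where()"
python3 -m handwheel '[[0,0,-40,0,0,0,0],[0,0,-80,0,0,0,0],[0,40,-100,0,0,0,0],[0,80,-100,0,0,0,0],[0,120,-100,0,0,0,0]]' >/dev/null;
python3 -m handwheel '[[0,40,-10,0,0,0,0],[0,60,-20,0,0,0,0],[0,60,-30,0,0,0,0],[0,60,-30,0,0,0,0],[0,60,-30,0,0,0,0]]' >/dev/null;python3 m4.py w11
```

```text
t 14.1 p [577.9  33.7 193.1] yaw -12.01 tilt [ 1.e-04 -4.e-04 -1.e+00] F [-2.  -2.5 10.1] w 19.8 q [-0.    0.4   1.49 -0.    1.25  0.2 ]
t 14.52 p [577.2  34.  168.4] yaw -11.99 tilt [-2.7e-03 -2.0e-04 -1.0e+00] F [-0.3  0.3 -2.1] w 19.7 q [-0.    0.43  1.52 -0.    1.2   0.2 ]
t 15.35 p [ 540.7 -141.5  300.2] yaw -11.97 tilt [ 5.e-04 -2.e-04 -1.e+00] F [ 0.2  0.1 -2.5] w 19.3 q [-0.32  0.28  1.4  -0.    1.46 -0.11]
light [239.  205.3] w [ 512.4 -175.2  125.1] stand -21.2 -141.9 n 184 size [20 13]
light [280.4 205.1] w [ 554.2 -184.   125.1] stand 21.6 -141.8 n 183 size [19 13]
rail [555.1 -77.5] [164.8  60.1] 77.74609375
```

View pics/w11.png

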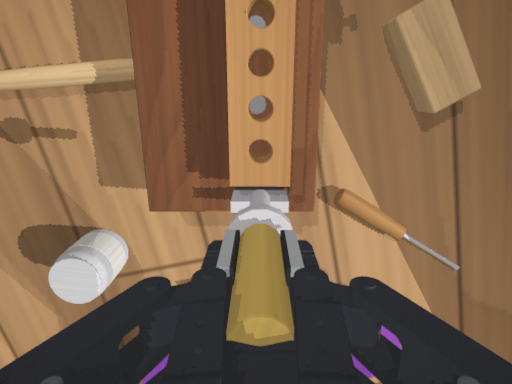

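```bash
python3 -c "
from h import *
d=dict(np.load('w11.npz'));P=cloud(d)
for (u,v) in [(257,105),(256,102),(257,20),(260,63),(260,150)]: print(u,v,P[v,u].round(3),d['image'][v,u])
"
```

```text
257 105 [ 0.551 -0.083  0.078] [136 133 135]
256 102 [ 0.551 -0.08   0.076] [135 131 134]
257 20 [ 0.569 -0.001  0.077] [138 135 138]
260 63 [ 0.564 -0.037  0.007] [109  73  50]
260 150 [ 0.541 -0.144  0.007] [113  75  53]
```

```bash
python3 -m handwheel '[[0,-40,0,0,0,0,0],[0,-80,0,0,0,0,0],[0,-110,0,0,0,0,0],[0,-110,0,0,0,0,0],[0,-110,0,0,0,0,0]]' >/dev/null;python3 m4.py w12; python3 -c "
from h import *
d=dict(np.load('w12.npz'));P=cloud(d);i=d['image']
X,Y,Z=P[...,0],P[...,1],P[...,2]
m=(abs(Z-.077)<.004)&(i.max(-1).astype(int)-i.min(-1)<12)&(X>.5)&(X<.63)
n,l,st,c=cv2.connectedComponentsWithStats(m.astype(np.uint8))
for k in range(1,n):
  if st[k,4]>15: print(c[k].round(),P[l==k].mean(0).round(3),st[k,4])
"
```

```text
t 15.82 p [563.4 -31.8 299.3] yaw -11.74 tilt [-0.0014 -0.     -1.    ] F [-0.  -0.5 -3.6] w 19.8 q [-0.12  0.3   1.39 -0.    1.46  0.08]
rail [570.2  -7.4] [151.5  60.1] 77.74089813232422
[259.  97.] [0.577 0.034 0.076] 234
[259. 138.] [ 0.567 -0.009  0.076] 159
```

View pics/w12.png

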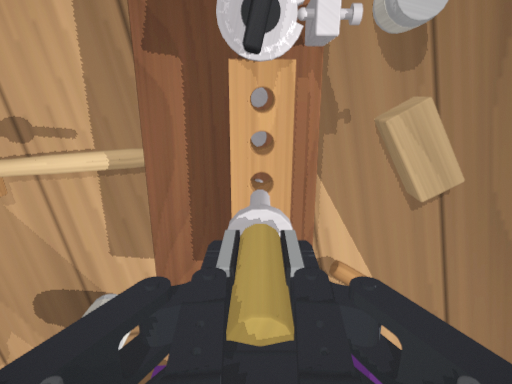

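```bash
python3 -c "
from h import *
d=dict(np.load('w12.npz'));P=cloud(d)
for u in (257,260,263): print(P[181,u].round(3),d['image'][181,u])
plan(.4925,-.370,.293,-12)"
python3 -m handwheel '[[0,40,0,0,0,0,0],[0,80,0,0,0,0,0],[0,120,0,0,0,0,0],[0,160,0,0,0,0,0],[0,200,0,0,0,0,0]]' >/dev/null;
python3 -c "
from h import *
where();plan(.4922,-.3875,.293,-12)"
```

```text
[ 0.551 -0.074  0.016] [127 117 115]
[ 0.555 -0.075  0.013] [161 154 155]
[ 0.559 -0.078  0.008] [127  95  79]
shift [-2.000e-01  3.442e+02  6.600e+00] turn [0.0005 0.0012 0.0029] rows 8.3
t 16.28 p [ 520.7 -232.3  300. ] yaw -12.01 tilt [-3.e-04 -2.e-04 -1.e+00] F [ 1.4  0.  -2.2] w 20.1 q [-0.48  0.31  1.37 -0.    1.46 -0.27]
shift [  4.4 157.7   7. ] turn [ 0.0003  0.0003 -0.0001] rows 3.8
```

```bash

python3 -m handwheel '[[1,40,2,0,0,0,0],[2,80,4,0,0,0,0],[3,120,5,0,0,0,0],[4.4,152,5,0,0,0,0],[4.4,152,5,0,0,0,0]]' >/dev/null;python3 -m handwheel '[[0,0,0,0,0,0,0],[0,0,0,0,0,0,0]]' >/dev/null;
python3 -c "
from h import *
where();d=grab('wrist');save('w13',d['image']);save('w13c',d['image'],(180,100,340,240),5);np.savez('w13.npz',**d);plan(.4922,-.3875,.17,-12)"
```

```text
t 16.87 p [ 494.3 -379.6  294.9] yaw -12.01 tilt [-5.e-04  4.e-04 -1.e+00] F [-0.   0.9 -2.5] w 19.5 q [-0.71  0.44  1.21 -0.    1.5  -0.5 ]
shift [ -0.6   8.8 125.2] turn [-0.0001  0.0003  0.0008] rows 3.0
```

View pics/w13c.png

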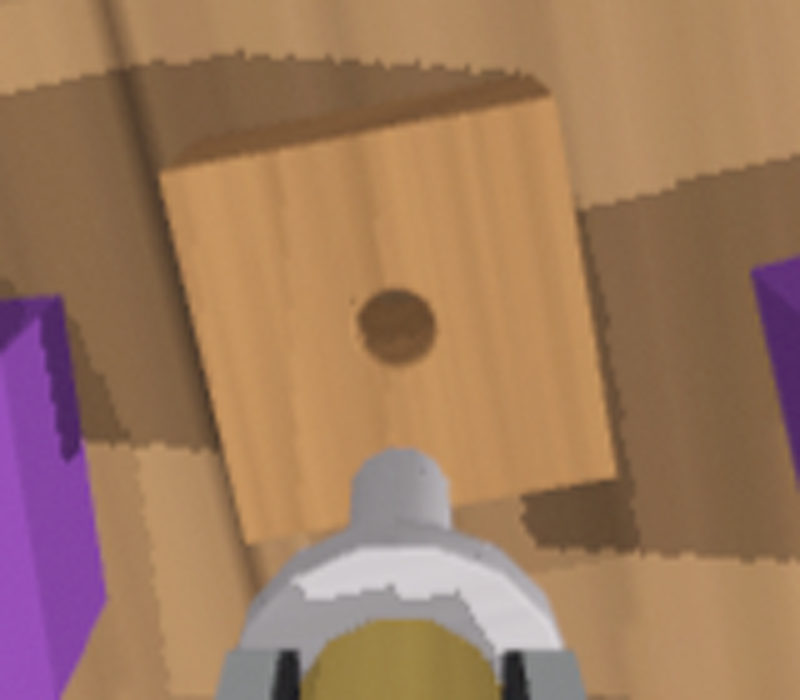

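```bash

python3 -m handwheel '[[-0.3,9,40,0,0,0,0],[-0.3,9,80,0,0,0,0],[-0.3,9,112,0,0,0,0],[-0.3,9,112,0,0,0,0],[-0.3,9,112,0,0,0,0]]' >/dev/null;
python3 -c "
from h import *
where();d=grab('wrist');save('w14c',d['image'],(180,100,340,240),5);np.savez('w14.npz',**d);plan(.4926,-.3879,.10,-12)"
```

```text
t 17.33 p [ 492.6 -387.4  183.3] yaw -11.91 tilt [-0.0014  0.001  -1.    ] F [ 0.1 -0.2 -1.1] w 19.6 q [-0.72  0.52  1.35 -0.    1.28 -0.52]
shift [-0.9 -0.1 85.5] turn [ 0.0012 -0.0019  0.0014] rows 2.1
```

View pics/w14c.png

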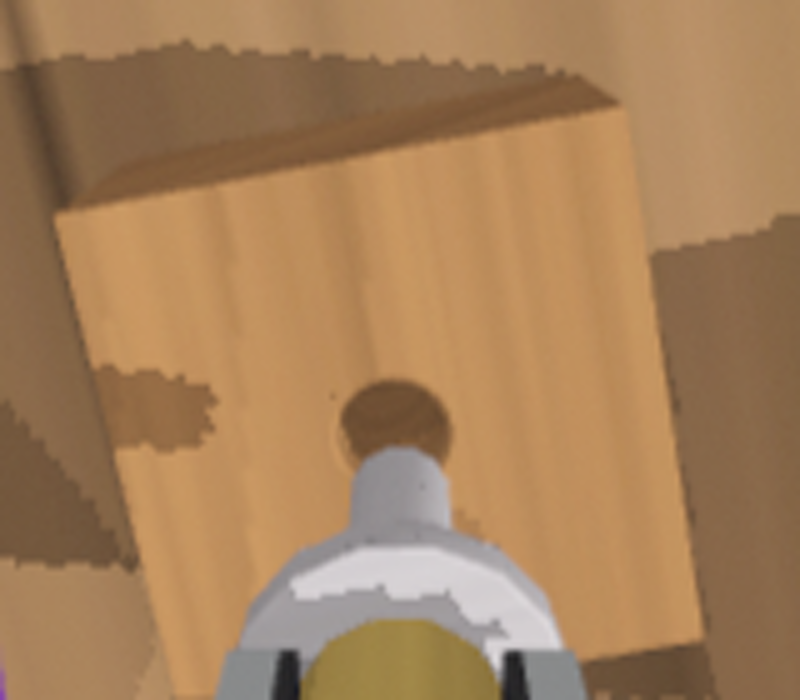

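```bash

python3 -m handwheel '[[-0.8,0,15,0.001,-0.001,0,0],[-0.8,0,30,0.001,-0.001,0,0],[-0.8,0,40,0.001,-0.001,0,0],[-0.8,0,50,0.001,-0.001,0,0],[-0.8,0,60,0.001,-0.001,0,0]]' ;
python3 -c "
from h import *
where();plan(.4924,-.3879,.092,-12)"
```

```text
clock: 17.8
position: [0.4923, -0.3885, 0.1244]
eef_rot: [3.124, -0.327, 0.002]
contact_force: [0.3, -0.3, -2.5]
width: 0.0198
t 17.8 p [ 492.3 -388.5  124.4] yaw -11.96 tilt [ 1.1e-03 -8.0e-04 -1.0e+00] F [ 0.3 -0.3 -2.5] w 19.8 q [-0.73  0.58  1.4   0.    1.16 -0.52]
shift [-0.1 -0.6 32.4] turn [ 0.0005 -0.0013  0.0007] rows 0.8
```

In the hole cleanly; seat it.

```bash

python3 -m handwheel '[[0,-0.5,10,0,0,0,0],[0,-0.5,20,0,0,0,0],[0,-0.5,27,0,0,0,0],[0,-0.5,30,0,0,0,0],[0,-0.5,30,0,0,0,0]]' ;
python3 -c "
from h import *
where()"
```

```text
clock: 18.22
position: [0.4917, -0.3876, 0.0929]
eef_rot: [-3.123, 0.328, 0.002]
contact_force: [-0.4, -0.2, -2.9]
width: 0.0193
t 18.22 p [ 491.7 -387.6   92.9] yaw -11.97 tilt [-0.0012  0.0014 -1.    ] F [-0.4 -0.2 -2.9] w 19.3 q [-0.73  0.61  1.42  0.    1.11 -0.52]
```

```bash

python3 -m handwheel '[[0,0,1,0,0,0,0],[0,0,1.5,0,0,0,0],[0,0,1.5,0,0,0,0],[0,0,1.5,0,0,0,0.5],[0,0,1.5,0,0,0,1]]' ;
python3 -m handwheel '[[0,0,0,0,0,0,1],[0,0,0,0,0,0,1],[0,0,-20,0,0,0,1],[0,0,-60,0,0,0,1],[0,0,-100,0,0,0,1]]' ;
python3 -m handwheel '[[0,0,-40,0,0,0,1],[0,-20,-80,0,0,0,1],[0,-30,-100,0,0,0,1],[0,-30,-100,0,0,0,1],[0,-30,-100,0,0,0,1]]' >/dev/null
python3 m3.py w15
```

```text
clock: 18.63
position: [0.4919, -0.3878, 0.0922]
eef_rot: [-3.124, 0.328, 0.0]
contact_force: [0.4, 0.3, -0.8]
width: 0.0431
clock: 19.05
position: [0.4913, -0.3873, 0.192]
eef_rot: [-3.122, 0.327, 0.005]
contact_force: [1.4, -0.3, 1.3]
width: 0.0851
t 19.47 p [ 498.5 -358.3  293.2] yaw -11.93 tilt [ 1.4e-03 -8.0e-04 -1.0e+00] F [-0.8 -0.2 -0.6] w 85.8 q [-0.68  0.41  1.25  0.    1.48 -0.47]
top c [ 493.4 -387.7] sz [21.9 20.6] ang 78.0 mean [ 493.3 -387.7] px (np.float64(260.0), np.float64(207.0)) n 406
collar c [ 494.3 -384.8] sz [28.5 34.4] ang 78.0 mean [ 494.7 -382.5] px (np.float64(260.0), np.float64(181.0)) n 335
holder c [ 492.3 -388.7] sz [91.  90.1] ang 88.8 mean [ 493.  -384.2] px (np.float64(259.0), np.float64(180.0)) n 4615
```

View pics/w15.png

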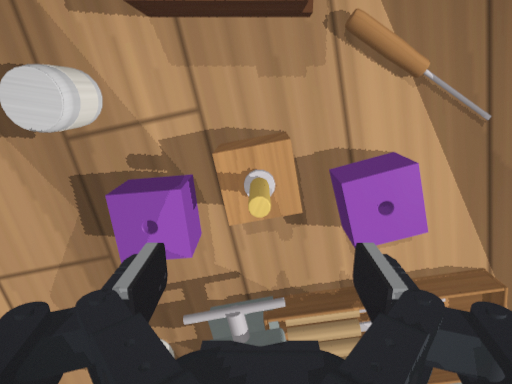

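```bash

python3 -m handwheel '[[-8,-40,-5,0,0,-0.12,1],[-16,-80,-5,0,0,-0.24,1],[-24,-120,-5,0,0,-0.36,1],[-32,-160,-5,0,0,-0.48,1],[-40,-200,-5,0,0,-0.6,1]]' >/dev/null
python3 -c "
from h import *
where();plan(.49,.36,.30,98)"
```

```text
t 19.93 p [ 499.7 -153.1  295.4] yaw 22.69 tilt [-0.0033  0.0019 -1.    ] F [1.1 0.4 0.7] w 85.4 q [-0.37  0.2   1.51  0.    1.43 -0.76]
shift [ 189.  -477.2   -3.6] turn [-0.004  -0.     -1.3144] rows 12.3
```

```bash

python3 -m handwheel '[[15,-38,-1,0,0,-0.12,1],[30,-76,-2,0,0,-0.24,1],[45,-114,-2,0,0,-0.36,1],[60,-152,-3,0,0,-0.48,1],[74,-190,-3,0,0,-0.6,1]]' >/dev/null
python3 -c "
from h import *
where();plan(.49,.36,.30,98)"
```

```text
t 20.35 p [495.9  50.9 298.9] yaw 57.08 tilt [-3.e-03  9.e-04 -1.e+00] F [ 0.8  0.4 -0.3] w 85.3 q [ 0.03  0.14  1.57  0.    1.43 -0.97]
shift [ 256.3 -173.    -0.8] turn [-3.200e-03 -2.000e-04 -7.141e-01] rows 7.4
```

```bash

python3 -m handwheel '[[33,-22,0,0,0,-0.12,1],[66,-44,0,0,0,-0.24,1],[99,-66,0,0,0,-0.36,1],[132,-88,0,0,0,-0.48,1],[165,-110,0,0,0,-0.6,1]]' >/dev/null
python3 -c "
from h import *
where();plan(.49,.36,.30,98)"
```

```text
t 20.77 p [494.5 249.1 298.8] yaw 91.47 tilt [-3.e-03 -1.e-04 -1.e+00] F [ 1.2 -0.9  0.1] w 85.5 q [ 0.4   0.27  1.42  0.    1.45 -1.2 ]
shift [110.9  -1.6  -1.2] turn [-3.00e-03 -1.00e-04 -1.14e-01] rows 2.7
```

```bash

python3 -m handwheel '[[33,0,0,0,0,-0.11,1],[66,0,0,0,0,-0.11,1],[88,0,0,0,0,-0.11,1],[88,0,0,0,0,-0.11,1],[88,0,0,0,0,-0.11,1]]' >/dev/null
cat > m5.py <<'E'
from h import *
import sys
from m3 import comp
where();d=grab('wrist');np.savez(sys.argv[1]+'.npz',**d);save(sys.argv[1],d['image'])
P=cloud(d);X,Y,Z=P[...,0],P[...,1],P[...,2];hsv=cv2.cvtColor(d['image'],cv2.COLOR_RGB2HSV)
reg=(X>.35)&(X<.65)&(Y>.2)&(Y<.6);reg[240:,:170]=0;reg[240:,350:]=0;reg[330:]=0
m=reg&(abs(Z-.01)<.006)&(hsv[...,1]<60)&(hsv[...,2]>90)
comp(d,m,.01,'se')
comp(d,reg&(abs(Z-.044)<.004),.044,'grip')
E
python3 m5.py w16
```

```text
t 21.18 p [492.9 335.9 298.4] yaw 97.53 tilt [-3.5e-03 -8.0e-04 -1.0e+00] F [-0.2 -0.5 -0.2] w 85.3 q [ 0.54  0.37  1.29  0.    1.48 -1.17]
se c [512.  422.9] sz [ 50.9 219.7] ang 9.2 mean [511.1 422.5] px (np.float64(321.0), np.float64(169.0)) n 5302
grip c [511.6 422.4] sz [32.  19.1] ang 10.5 mean [511.7 422.3] px (np.float64(326.0), np.float64(176.0)) n 391
```

View pics/w16.png

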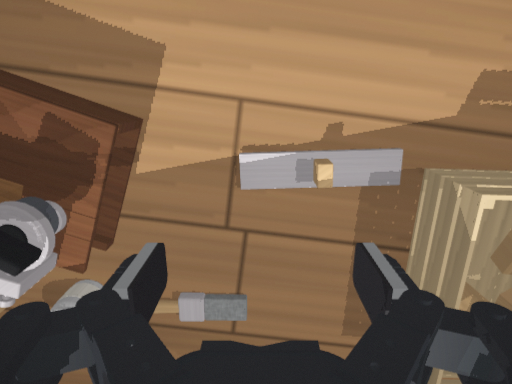

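```bash
python3 -c "
from h import *
plan(.5117,.4225,.13,99.2)"
```

```text
shift [ 84.3  30.3 168.8] turn [-0.0029  0.0001 -0.0303] rows 4.6
```

```bash

python3 -m handwheel '[[20,7,32,-0.003,0,-0.03,1],[40,14,65,-0.003,0,-0.03,1],[60,21,98,-0.003,0,-0.03,1],[80,28,130,-0.003,0,-0.03,1],[84,30,160,-0.003,0,-0.03,1]]' >/dev/null
python3 -m handwheel '[[0,0,8,0,0,0,1],[0,0,8,0,0,0,1]]' >/dev/null
python3 m5.py w17;python3 -c "
from h import *
plan(.5117,.4225,.021,99.2)"
```

```text
t 21.82 p [511.4 421.1 129.9] yaw 99.12 tilt [-0.0019 -0.0018 -1.    ] F [-0.2 -0.3 -0.3] w 85.3 q [ 0.63  0.65  1.27 -0.    1.22 -1.1 ]
se c [511.1 422.3] sz [ 50.9 219.7] ang 9.1 mean [510.1 422.1] px (np.float64(261.0), np.float64(181.0)) n 14287
grip c [510.9 422.2] sz [31.4 19.3] ang 9.1 mean [510.7 422.1] px (np.float64(261.0), np.float64(195.0)) n 1124
shift [  0.9  -0.5 111.7] turn [ 0.0014 -0.0004 -0.0016] rows 2.7
```

View pics/w17.png

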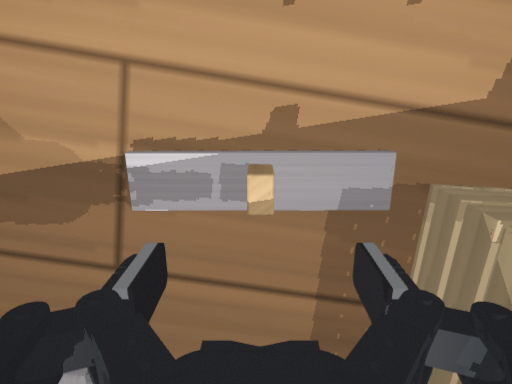

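```bash

python3 -m handwheel '[[1,0,40,0.001,0,0,1],[1,0,70,0.001,0,0,1],[1,0,95,0.001,0,0,1],[1,0,107,0.001,0,0,1],[1,0,107,0.001,0,0,1]]' >/dev/null
python3 -c "
from h import *
where();plan(.511,.4222,.022,99.1)"
```

```text
t 22.28 p [512.  423.1  25.1] yaw 99.12 tilt [ 0.e+00  3.e-04 -1.e+00] F [ 0.7 -0.4 -0.2] w 85.3 q [ 0.64  0.78  1.32  0.    1.04 -1.09]
shift [-0.8 -1.1  3.1] turn [ 0.0001 -0.0003  0.0004] rows 0.1
```

```bash

python3 -m handwheel '[[-0.5,-1,2.5,0,0,0,0.6],[-0.5,-1,2.5,0,0,0,0],[-0.5,-1,2.5,0,0,0,0],[-0.5,-1,2.5,0,0,0,0],[-0.5,-1,2.5,0,0,0,0]]' 70 
python3 -m handwheel '[[0,0,0,0,0,0,0],[0,0,0,0,0,0,0],[0,0,0,0,0,0,0]]' >/dev/null
python3 -c "
from h import *
where()"
```

```text
clock: 22.7
position: [0.5113, 0.4237, 0.0242]
eef_rot: [2.036, 2.392, 0.005]
contact_force: [0.3, -0.0, -0.5]
width: 0.0255
t 22.95 p [511.4 423.7  24.2] yaw 99.19 tilt [ 0.0024  0.002  -1.    ] F [-1.  -2.8  7. ] w 18.9 q [ 0.64  0.78  1.33  0.    1.04 -1.09]
```

```bash

python3 -m handwheel '[[0,0,-15,0,0,0,0],[0,0,-45,0,0,0,0],[0,0,-85,0,0,0,0],[0,0,-125,0,0,0,0],[0,0,-165,0,0,0,0]]' >/dev/null
python3 -m handwheel '[[0,0,-40,0,0,0,0],[0,0,-75,0,0,0,0],[0,0,-75,0,0,0,0],[0,0,-75,0,0,0,0]]' >/dev/null
python3 -c "
from h import *
where();d=grab('wrist');save('w18',d['image']);np.savez('w18.npz',**d);plan(.495,-.034,.26,78)"
```

```text
t 23.7 p [510.8 423.3 265.7] yaw 99.19 tilt [ 0.0042  0.0035 -1.    ] F [ 0.2  0.4 -4.2] w 19.1 q [ 0.64  0.54  1.12  0.    1.47 -1.09]
shift [-448.6  -88.1    2.6] turn [ 0.0009 -0.0011  0.3697] rows 11.0
```

View pics/w18.png

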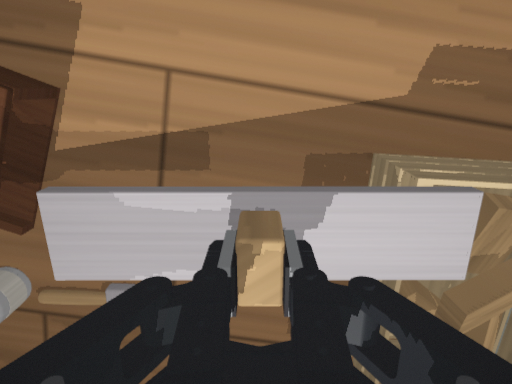

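```bash
cat > se.py <<'E'
from h import *
import sys
d=dict(np.load(sys.argv[1]));hsv=cv2.cvtColor(d['image'],cv2.COLOR_RGB2HSV)
d['C']=d['tool_from_camera'];P=cloud(d)
m=((abs(P[...,2]-.0145)<.004)&(hsv[...,1]<60)&(hsv[...,2]>110)).astype(np.uint8)
m[300:]=0
q=np.array([ray(d,u,v,.0142) for v,u in zip(*np.nonzero(m))])[:,:2]*1000
r=cv2.minAreaRect(q.astype(np.float32));print(np.round(r[0],2),np.round(r[1],1),round(r[2],2),'z',np.median(P[m>0][:,2]))
v,u=np.nonzero(m);
for col in (80,160,360,440):
    rr=v[u==col];print(col,rr.min(),rr.max(),[(ray(d,col,a,.0142)*1000).round(1)[:2] for a in (rr.min()-.5,rr.max()+.5)])
E
python3 se.py w18.npz
```

```text
[ 0.12 -1.58] [ 50.9 219.6] 89.83 z 0.013829033861365497
80 191 280 [array([-87.7, -26.3]), array([-96. ,  24.2])]
160 191 276 [array([-48.5, -26.3]), array([-52.9,  21.8])]
360 191 275 [array([ 49.4, -26.2]), array([53.7, 21.3])]
440 191 279 [array([ 88.6, -26.1]), array([96.7, 23.8])]
```

```bash

python3 -m handwheel '[[-40,-5,0,0,0,0.08,0],[-80,-10,0,0,0,0.16,0],[-120,-15,0,0,0,0.24,0],[-160,-20,0,0,0,0.32,0],[-200,-30,0,0,0,0.37,0]]' >/dev/null
python3 -c "
from h import *
where();plan(.5012,-.0322,.26,77.75)"
```

```text
t 24.17 p [512.2 218.8 260.6] yaw 77.73 tilt [-2.3e-03 -1.0e-04 -1.0e+00] F [ 0.7 -0.7 -3. ] w 18.9 q [ 0.34  0.3   1.47  0.    1.37 -1.02]
shift [-247.7   42.6    0.7] turn [-0.0022  0.0005 -0.0003] rows 6.0
```

```bash

python3 -m handwheel '[[-40,7,0,0,0,0,0],[-80,14,0,0,0,0,0],[-120,21,0,0,0,0,0],[-160,28,0,0,0,0,0],[-200,34,0,0,0,0,0]]' >/dev/null
python3 -m handwheel '[[-30,5,0,0,0,0,0],[-40,7,0,0,0,0,0],[-40,7,0,0,0,0,0],[-40,7,0,0,0,0,0]]' >/dev/null
python3 -c "
from h import *
where();d=grab('wrist');save('w19',d['image']);np.savez('w19.npz',**d);plan(.5012,-.0322,.15,77.75)"
```

```text
t 24.92 p [502.7 -22.3 261.3] yaw 77.92 tilt [-0.0012  0.0018 -1.    ] F [ 0.1  0.6 -3. ] w 19.0 q [-0.12  0.18  1.62  0.    1.35 -1.48]
shift [-10.9   0.7 111.5] turn [-0.001  -0.0016  0.0042] rows 2.7
```

View pics/w19.png

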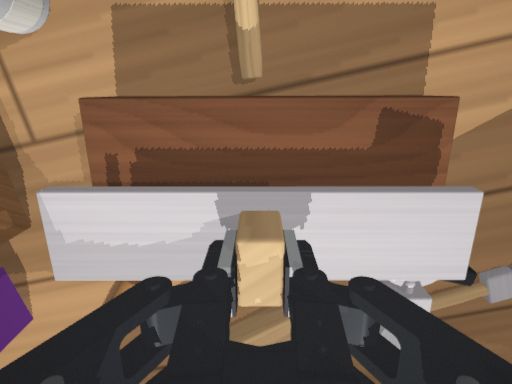

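```bash

python3 -m handwheel '[[-11,0,35,-0.001,0,0.003,0],[-11,0,70,-0.001,0,0.003,0],[-11,0,100,-0.001,0,0.003,0],[-11,0,110,-0.001,0,0.003,0],[-11,0,110,-0.001,0,0.003,0]]' >/dev/null
python3 -m handwheel '[[0,0,0,0,0,0,0],[0,0,0,0,0,0,0]]' >/dev/null
python3 -c "
from h import *
where();d=grab('wrist');save('w20',d['image']);np.savez('w20.npz',**d);plan(.5012,-.0322,.11,77.75)"
```

```text
t 25.55 p [501.9 -32.6 154.4] yaw 77.85 tilt [ 4.9e-03  7.0e-04 -1.0e+00] F [ 0.3 -0.3 -2.9] w 18.8 q [-0.14  0.28  1.75  0.    1.1  -1.5 ]
shift [ 0.3 -1.  44.4] turn [ 0.0048 -0.0017  0.0016] rows 1.1
```

View pics/w20.png

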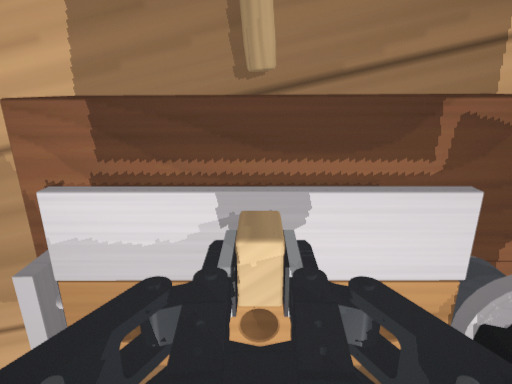

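```bash

python3 -m handwheel '[[0,-1,15,0.005,-0.001,0.001,0],[0,-1,28,0.005,-0.001,0.001,0],[0,-1,35,0.005,-0.001,0.001,0],[0,-1,39,0.005,-0.001,0.001,0],[0,-1,42,0.005,-0.001,0.001,0]]' >/dev/null
python3 -m handwheel '[[0,0,0,0,0,0,0],[0,0,0,0,0,0,0]]' >/dev/null
python3 -c "
from h import *
where();d=grab('wrist');save('w21',d['image']);np.savez('w21.npz',**d);plan(.5012,-.0322,.109,77.75)"
```

```text
t 26.18 p [500.4 -32.8 111.1] yaw 77.75 tilt [-0.0022  0.001  -1.    ] F [ 0.1 -0.  -3.4] w 19.1 q [-0.14  0.34  1.79  0.    1.01 -1.5 ]
shift [0.8 0.7 2.1] turn [-0.0021 -0.0005 -0.0001] rows 0.1
```

View pics/w21.png

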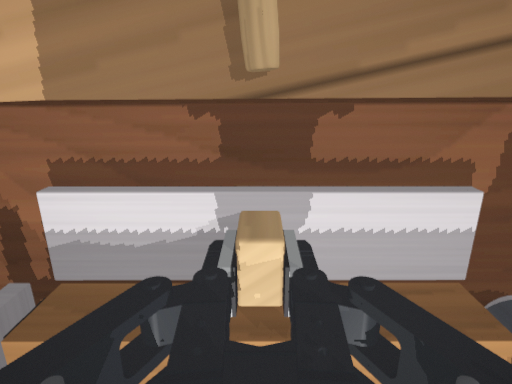

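```bash

python3 -m handwheel '[[0.8,2,0,-0.002,0,0,0],[0.8,4,0,-0.002,0,0,0],[0.8,6,0,-0.002,0,0,0],[0.8,6,1,-0.002,0,0,0],[0.8,6,2,-0.002,0,0,0]]' >/dev/null
python3 -m handwheel '[[0,0,0.5,0,0,0,0],[0,0,0.5,0,0,0,0]]' >/dev/null
python3 -c "
from h import *
where();print(env.read_state()['wrist_torque'])"
```

```text
t 26.82 p [506.4 -33.3 109.2] yaw 77.75 tilt [ 2.e-04  4.e-04 -1.e+00] F [-6.3  0.5 12.8] w 18.8 q [-0.14  0.36  1.77  0.    1.01 -1.5 ]
[ 0.04369635  0.89065691 -0.02845311]
```

```bash

python3 -m handwheel '[[0,0,-0.8,0,0,0,0],[0,0,-0.8,0,0,0,0],[0,0,-0.8,0,0,0,0]]' >/dev/null
python3 -c "
from h import *
where()"
python3 -m handwheel '[[0,1,0,0,0,0,0],[0,1,0,0,0,0,0],[0,1,0,0,0,0,0]]' >/dev/null
python3 -c "
from h import *
where()"
```

```text
t 27.07 p [506.2 -33.2 109.2] yaw 77.75 tilt [-6.e-04  7.e-04 -1.e+00] F [-2.8 -0.7  6. ] w 18.7 q [-0.14  0.36  1.77  0.    1.01 -1.5 ]
t 27.32 p [506.9 -33.4 109.2] yaw 77.75 tilt [-1.6e-03  8.0e-04 -1.0e+00] F [-7.5  0.1  8.8] w 19.1 q [-0.14  0.36  1.77  0.    1.01 -1.5 ]
```

```bash

for i in 1 2; do python3 -m handwheel '[[0,1,0,0,0,0,0],[0,1,0,0,0,0,0],[0,1,0,0,0,0,0]]' >/dev/null
python3 -c "
from h import *
where();print(env.read_state()['wrist_torque'])"; done
```

```text
t 27.57 p [507.8 -33.5 109.2] yaw 77.75 tilt [-1.7e-03  9.0e-04 -1.0e+00] F [-8.4  0.7  9.8] w 19.0 q [-0.14  0.36  1.77  0.    1.01 -1.5 ]
[0.15617756 1.13446269 0.06421602]
t 27.82 p [508.8 -33.8 109.2] yaw 77.75 tilt [-1.7e-03  9.0e-04 -1.0e+00] F [-8.2  2.2 10.1] w 19.0 q [-0.14  0.36  1.76  0.    1.01 -1.5 ]
[ 0.22392064  1.13929674 -0.03235724]
```

```bash

for i in 1 ; do python3 -m handwheel '[[0,1,0,0,0,0,0],[0,1,0,0,0,0,0],[0,1,0,0,0,0,0]]' >/dev/null
python3 -c "
from h import *
where();d=grab('wrist');save('w22',d['image']);print(env.read_state()['wrist_torque'])"; done
```

```text
t 28.07 p [509.5 -33.9 109.2] yaw 77.76 tilt [-0.0023  0.001  -1.    ] F [-10.3   1.4  11.5] w 19.1 q [-0.14  0.37  1.76  0.    1.02 -1.5 ]
[0.3577159  1.52366391 0.01105129]
```

View pics/w22.png

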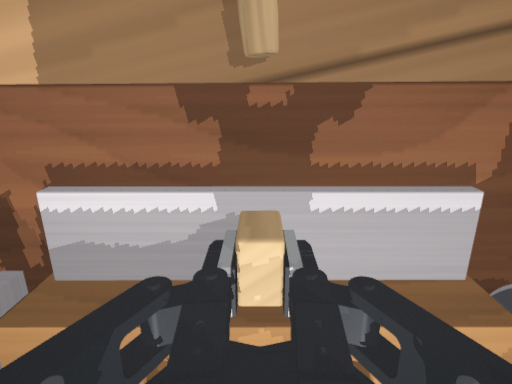

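```bash

for i in 1 ; do python3 -m handwheel '[[0,0.7,0,0,0,0,0],[0,0.7,0,0,0,0,0],[0,0.7,0,0,0,0,0]]' >/dev/null
python3 -c "
from h import *
where()";  python3 -m handwheel '[[0,0.7,0,0,0,0,0],[0,0.7,0,0,0,0,0],[0,0.7,0,0,0,0,0]]' >/dev/null
python3 -c "
from h import *
where()"; done
```

```text
t 28.37 p [509.6 -33.9 109.2] yaw 77.76 tilt [-0.004   0.0012 -1.    ] F [-16.5   3.8  17.8] w 18.8 q [-0.14  0.37  1.76  0.    1.02 -1.5 ]
t 28.62 p [509.7 -33.9 109.3] yaw 77.77 tilt [-0.0056  0.0015 -1.    ] F [-21.9   4.1  22.1] w 18.9 q [-0.14  0.37  1.76  0.    1.02 -1.5 ]
```

```bash

python3 -m handwheel '[[0,-1.2,0,0,0,0,0],[0,-1.2,0,0,0,0,0],[0,-1.2,0,0,0,0,0]]' >/dev/null
python3 -c "
from h import *
where()";  python3 -m handwheel '[[0,0,0,0,0,0,0.3],[0,0,0,0,0,0,0.5],[0,0,0,0,0,0,0.7],[0,0,0,0,0,0,0.7],[0,0,0,0,0,0,0.7]]' 
python3 -m handwheel '[[0,0,-20,0,0,0,0.7],[0,0,-50,0,0,0,0.7],[0,0,-90,0,0,0,0.8],[0,0,-130,0,0,0,1],[0,0,-160,0,0,0,1]]' >/dev/null
python3 -m handwheel '[[0,10,-20,0,0,0,1],[0,10,-20,0,0,0,1],[0,10,-20,0,0,0,1]]' >/dev/null
python3 -c "
from h import *
where();d=grab('wrist');save('w23',d['image']);np.savez('w23.npz',**d)"
```

```text
t 28.87 p [509.5 -33.9 109.2] yaw 77.76 tilt [-0.0027  0.001  -1.    ] F [-11.7   2.2  12.4] w 18.8 q [-0.14  0.37  1.76  0.    1.02 -1.5 ]
clock: 29.28
position: [0.5103, -0.0342, 0.1087]
eef_rot: [-2.445, -1.971, 0.001]
contact_force: [-0.0, 0.0, 0.4]
width: 0.0597
t 29.95 p [520.5 -36.5 289.2] yaw 77.74 tilt [ 5.e-04  5.e-04 -1.e+00] F [ 0.3 -0.7 -0.4] w 85.6 q [-0.14  0.2   1.53  0.    1.41 -1.5 ]
```

View pics/w23.png

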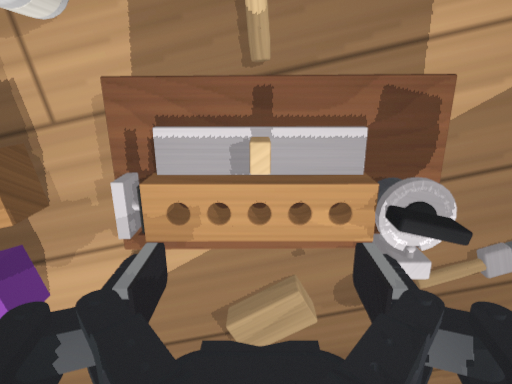

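```bash
cat > fin.py <<'E'
from h import *
import sys
d=dict(np.load(sys.argv[1]));hsv=cv2.cvtColor(d['image'],cv2.COLOR_RGB2HSV);P=cloud(d);X,Y,Z=P[...,0],P[...,1],P[...,2]
reg=(X>.42)&(X<.62)&(Y>-.25)&(Y<.12)
def big(m,z,name):
    m=m.astype(np.uint8);n,l,st,c=cv2.connectedComponentsWithStats(m,connectivity=8)
    v,u=np.nonzero(m if name=='se' else l==1+np.argmax(st[1:,4]))
    q=np.array([ray(d,a,b,z) for a,b in zip(u,v)])[:,:2]*1000
    r=cv2.minAreaRect(q.astype(np.float32));print(name,np.round(r[0],1),np.round(r[1],1),round(r[2],2));return q
s=big(reg&(abs(Z-.095)<.004)&(hsv[...,1]<60)&(hsv[...,2]>90),.095,'se')
r=big(reg&(abs(Z-.13)<.004)&(hsv[...,1]>100)&(hsv[...,0]<22),.13,'rail')
a=np.deg2rad(-12.25);ex=np.array([np.cos(a),np.sin(a)]);ey=np.array([-np.sin(a),np.cos(a)])
for n,q in(('se',s),('rail',r)):
    print(n,'x',np.percentile(q@ex,[.3,99.7]).round(1),'y',np.percentile(q@ey,[.05,99.95]).round(1),(q@ey).min().round(1),(q@ey).max().round(1))
for lo in (-120,-60,0,40):
    pass
E
python3 fin.py w23.npz
python3 -c "
from h import *
d=np.load('w23.npz');save('w23c',d['image'],(95,60,465,260),2)"
```

```text
se [509.1 -53.1] [100.7 263.9] 1.76
rail [562.  -45.7] [230.4  61.3] 77.66
se x [479.  572.6] y [-67.1 185.1] -72.3 185.2
rail x [528.2 589.6] y [-40.5 189.6] -40.6 189.8
```

View pics/w23c.png

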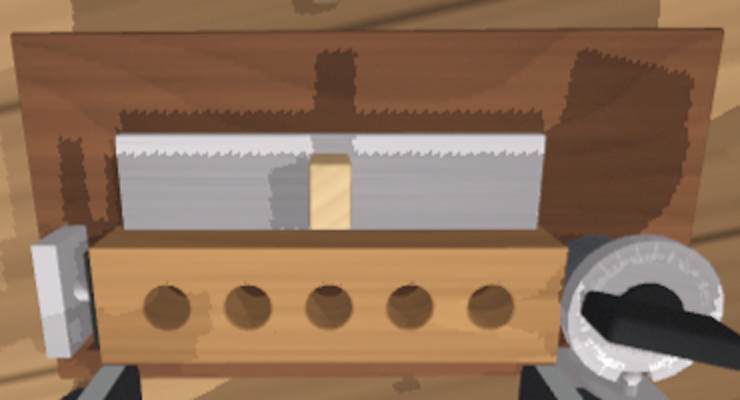

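```bash
sed -i "s/^reg=.*/reg=(X>.42)\&(X<.62)\&(Y>-.25)\&(Y<.12)\nreg[180:]=0;reg[:,:146]=0/;s/^r=big(reg/r=big((X>.42)/" fin.py; python3 fin.py w23.npz; python3 - <<'E'
from h import *
d=dict(np.load('w23.npz'))
# rail near top edge & se far edge by pixel columns
im=d['image'];hsv=cv2.cvtColor(im,cv2.COLOR_RGB2HSV)
for c in (165,200,235,290,330,360):
    col=hsv[120:200,c];s=np.nonzero((col[:,1]<60)&(col[:,2]>90))[0]+120
    a=ray(d,c,s.min()-.5,.095)*1000;b=ray(d,c,s.max()+.5,.095)*1000
    ex=np.array([np.cos(np.deg2rad(-12.25)),np.sin(np.deg2rad(-12.25))])
    print(c,s.min(),s.max(),(a[:2]@ex).round(1),(b[:2]@ex).round(1))
E
```

```text
se [508.3 -33.2] [219.7  49.5] 77.67
rail [562.  -45.7] [230.4  61.3] 77.66
se x [479.  528.6] y [-34.3 185.1] -34.4 185.2
rail x [528.2 589.6] y [-40.5 189.6] -40.6 189.8
165 126 174 477.4 528.9
200 126 174 477.5 528.9
235 126 174 477.5 529.0
290 126 174 477.6 529.1
330 126 174 477.6 529.2
360 126 174 477.7 529.2
```

```bash
python3 -m handwheel '[[0,-35,-40,0,0,0,1],[0,-70,-60,0,0,0,1],[0,-90,-60,0,0,0,1],[0,-90,-60,0,0,0,1],[0,-90,-60,0,0,0,1]]' >/dev/null; python3 -c "
from h import *
where()
for n in('scene','side'): save('f_'+n,grab(n)['image'],(160,80,350,330) if n=='scene' else (130,130,370,384),2.3)
d=grab('wrist');save('f_w',d['image']);np.savez('f_w.npz',**d)"; python3 m2.py f_w.npz
```

```text
t 30.42 p [431.5 -17.1 348.6] yaw 77.77 tilt [-7.e-04  6.e-04 -1.e+00] F [ 0.8 -0.5 -0.6] w 85.7 q [-0.12 -0.04  1.65  0.    1.53 -1.48]
rail c [561.1 -45. ] sz [202.1  62.9] ang 77.66 zmed 0.1304 n 6251
deck c [492.2 -10.4] sz [359.1 112.9] ang 77.68 zmed 0.0855 n 14987
bar none
disc none
se none
```

View pics/f_scene.png

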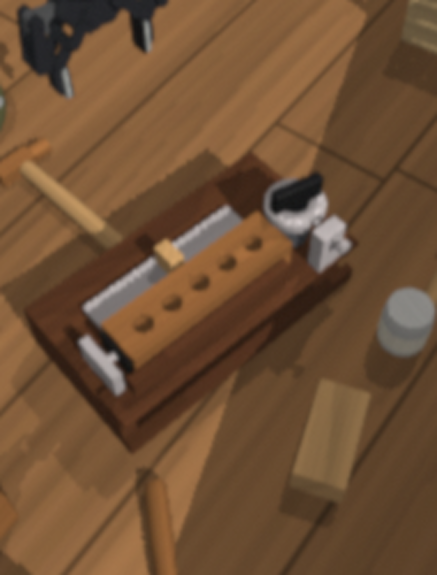

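View pics/f_side.png

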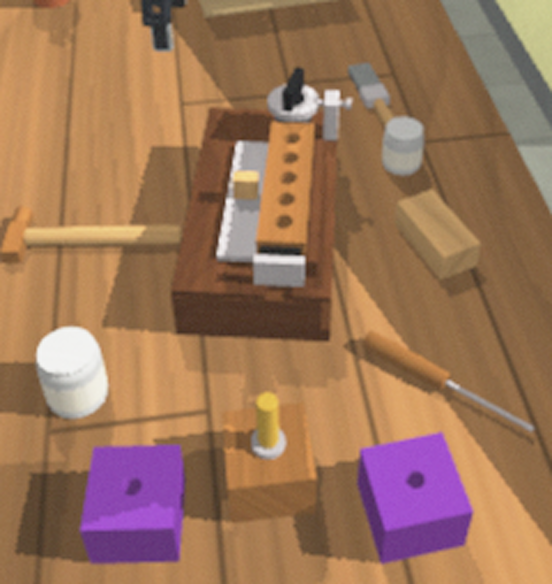

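View pics/f_w.png

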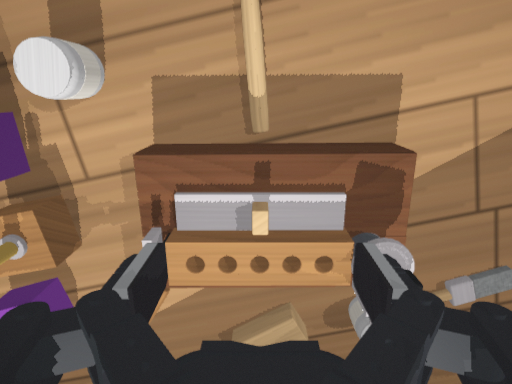

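All five bores are empty. The straightedge sits flush on the ledge, the drift is in its holder, the cam bar is at the locked angle and the bystanders are undisturbed. I'm handing the job in.

```bash
python3 -c "
from station import env
print(env.close_job())"
```

```text
the job is handed in; nothing more can be done
None
```

The job is finished and handed in at about 31 s of the 192 s allowed, with the gripper open and clear of everything.

- **Cam:** I turned it counter-clockwise to about 1.34 rad, and a close crop showed the follower ball sitting in the notch. In the final pictures the bar is still at that angle.
- **Pins:** Pins 1, 3 and 4 were present; the bores at y −80 and 0 mm were empty from the start. I drove all three out with the drift. Their tops measured about 76–78 mm above the bench, which is a pin standing on the pan floor, below the rail's underside. All five bores look empty.
- **Drift:** It is back in the wooden holder, not the purple look-alikes. Its top measured at the 148 mm home height.
- **Straightedge:** It had been knocked about 35 mm aside during the run, so I measured its position again before picking it up. I laid it on the ledge and pushed it against the rail until it made contact at about 20 N. The last check showed it parallel to within about 0.2°, no measurable gap, and about 0.8 mm off centre on the rail.
- **Bystanders:** The tin, offcut, brush and gouge look unmoved in the final pictures.

**Disagreements:** The scene and side cameras differed by up to about 10 mm, so I used the wrist camera for positions. My drift stroke on pin 3 was about 3 mm off the bore centre, but the pin still dropped. The last wrist picture did not show the cam bar clearly enough to measure its angle again, so the final cam check is by eye.

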